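Ready the dead-weight pressure tester

ROBOT

A 6-joint arm with a two-finger parallel gripper is mounted at the origin on a cart in front of the work surface, level with it; the furniture and walls round the work are solid. World frame = base frame: x ahead of the robot, y to its left, z up, the work surface at z = 0. Lengths are in m, angles in rad, forces in N, time in s.
With the tool pointing down it reaches from about 0.35 to 0.975 m from the base axis. Payload 17.4 kg.
Tool frame: the origin (TCP) lies midway between the tips of the shut fingers; the grasp point (between the pads) lies 19 mm behind it; z points along the fingers, y is the direction in which the jaws open and shut (so a half turn about z gives the same grasp; the last joint's range is limited). The gripper opens to 85 mm and grips with 20 to 120 N. Pads are 22 mm wide; open, the fingers measure 114 mm over their backs; the gripper's body (76 mm by 85 mm) begins 54 mm behind the grasp point. The pads swing forward as they close: fully open they stand 13 mm farther back than shut.
Start: joints at [-1.24, 0.116, 1.442, -0, 1.584, -0.038], TCP at [0.243, -0.63, 0.231] pointing down, gripper open.
Joint ranges: [-2.83, 2.83], [-0.83, 2.19], [0.07, 2.5], [-1.14, 4.28], [0.01, 3], [-2.97, 2.97]. Speed limits (rad/s): [1.89, 1.89, 2.22, 3.14, 3.14, 3.14].

INTERFACE

Orientations are given as a unit quaternion [w, x, y, z].
In Python, from station import robot gives the robot as it stands. The module is installed in compiled form; this text tells all that it offers.
- The arm moves only by the tool servo_tool, never from a script. Its argument "motion" is a list of rows, each a list of 6 numbers: the shift along the world's x, y, z in cm, then the turn, a rotation vector about the world's x, y, z in rad. A call has 1 to 5 rows; each row shifts and turns the pose as measured when the row begins; what a row does not reach is not made up. A row lasts 1/12 s, in which the tool goes at most 41.7 mm and 7.16 degrees, less where a joint would pass 70% of its speed; a pose out of reach is approached as far as the arm can. A call with a gripper value outside its range is refused whole. "fingers" is the opening, from 0 (shut) to 1 (fully open), set as the call begins (left out, the last holds). The fingers move at their own pace and stop on an object; "grip_force" is the grip in N (left out, the last holds). Time passes only in rows, so rows that do not move let the fingers close. It gives the time, the measured TCP pose, the force and the opening at its end, in the units of the state.
- robot.state(): the state, without advancing time (a new reading comes with each control period).
- robot.grab_frame(name): name is "side" or "top"; returns a dict with "pixels" (480x640x3 uint8, red, green, blue), "z_map" (480x640 float32, m along the optical axis (not along the pixel's ray), 0 where there is no reading), "mtx" (3x3 intrinsics, pixels), "dist" ([k1, k2, p1, p2, k3] as OpenCV has them; the pictures are not rectified), "world_from_camera" (4x4, takes a point from camera to world coordinates). Camera axes: x right, y up, looking along -z (the intrinsics and any distortion apply to the point x, -y, -z); pixel columns grow to the right and rows downward; lengths in m; the calibration is good to about 2 mm. A picture is of the moment at which its call begins.
- robot.sign_off(): hands the job in, once; it reports no verdict.
The state is a dict: "t": time; "joint_positions": joint angles; "qd": joint speeds; "joint_efforts": joint torques, N m; "ee_pos": TCP position; "tcp_rot": TCP orientation; "ft_force": force on the tool from outside, world axes, zero at the start; "torque": the same for the moment, N m; "gripper_width": opening from 0.0 (shut) to 1.0 (fully open).
Only numpy, scipy, OpenCV 4.12 (cv2) and the standard library are available. Lean on these libraries where they do the work, as an engineer would, in place of code of your own. Each camera call takes 0.05 s, during which the arm holds its last target.

TASK

Get the dead-weight tester ready: first push the loose handwheel fully home on the square valve stem and let go of it, because I need it to shut the valve. Then lift the two look-alike weights out of their wooden block in turn to feel which is heavier; the lighter one must end up standing back in a seat of the block, and you finish still holding the heavier one, level, still and centred above the upright post of the tester's pan, a few centimetres clear of it, so do not lower it onto the post or let go. Leave the oil bottle, calliper and spanner alone.

Things in the scene. Friction and masses are not known exactly. Their poses are not given: they have to be found in the camera images.
- wheel_mid (a point): Centre of the loose dark steel handwheel, on its axis z, 20 mm above its underside; it lies flat. Round rim 74 mm across and 10 mm high, four spokes (as high), and a square boss 26 mm across flats and 40 mm high (30 mm proud of the rim, to be gripped across two flats) with a 14 mm square bore right through. Boss flats and bore sides face along x and y. About 0.16 kg.
- stem_top (a point): Top of the valve's upright square stem, on its axis z, at the left of the tester. 12 mm square (sides face along x and y), 34 mm long, the top 6 mm tapering to 8.5 mm. At its foot is a round collar, 29 mm across, 85 mm above the worktop; the boss rests on it when the wheel is fully home (wheel centre 14 mm below this point). The wheel fits at any of four quarter turns.
- valve_stem (a joint): Angle of the valve stem about its upright axis in rad, 0 with the square in line with the tester, growing anticlockwise seen from above. Held by a friction of 0.15 N m; it stands at any angle and may be turned.
- tester: Grey base of the dead-weight tester, fixed, 138 x 278 mm, 51 mm high; origin: middle of its underside, y along its length. In its frame: valve at x -15, y 85 mm; post at x -10, y -85; a black gauge, 64 mm across and 35 deep, at x 40, y 0, up to 150 mm high; a pump with a four-armed handle projects to y -190.
- post_tip (a point): Tip of the upright steel post, 10 mm thick and 32 mm tall, in the middle of the round pan (56 mm across) of the tester's piston. The tip is 125 mm above the worktop. z is up.
- weight_block: Fixed wooden block, 94 x 196 mm and 20 mm high, that holds the two weights upright in two round seats; the origin is the middle of its underside, y runs along its length, the seats lie at y +50 and -50 mm.
- seat_1 (a point): Middle of the floor of the seat at +y of the block: a round recess 56 mm across and 8 mm deep, its floor 12 mm above the worktop. A weight standing in it has its centre 22.5 mm above this point.
- seat_2 (a point): Middle of the floor of the seat at -y of the block, as seat_1.
- weight_a_mid (a point): Centre (half-way up) of one of the two weights: steel-coloured cylinders, 50 mm across, 45 mm high, with a 16 mm bore along the upright axis z. They look the same, but one is at least 0.2 kg heavier than the other and weighs at most 0.7 kg; which one is not told. Each stands in a seat, its top 37 mm above the block's.
- weight_b_mid (a point): Centre (half-way up) of the other weight, of the same shape and size.
- oil_bottle_mid (a point): Half-way up a plastic oil bottle with a red spout, 53 mm across and 135 mm high, standing; a bystander to leave alone.
- calliper_mid (a point): On the beam of a calliper, 210 x 53 x 10 mm, lying along its y axis; a bystander.
- spanner_13_mid (a point): Middle of a combination spanner, 163 x 29 x 7 mm, lying along its y axis; a bystander.
Mind the look-alikes: they are no part of the job. Leave any yellow look-alike of the part that bears wheel_mid alone.

How it is judged:
By the outcome, as a careful person would: the job done as asked, in the order asked, and still so for the second after the job is handed in, while the arm keeps its last pose, push and grip.
It also fails if it takes over 72 s, if anything falls off the work surface, if the arm or the gripper's body presses on something with over 40 N, if the wrist force passes 120 N, or if a joint passes its speed limit or range.

## Working session

There is one attempt and no reset: what is moved stays moved. The work goes in short steps, Python scripts to look and compute and a tool call to move; the robot and the scene stay as the last step left them, time stands still between calls to the robot, and variables do not carry over. Pictures are saved under pics/ and viewed, and the job is handed in when it is done.

Besides the shell and the picture viewer there is one more tool, called after "Call:" as a command line: name --pt "numbers of a row" for each row, then --argument value for the rest. servo_tool: Moves the arm, as the interface text tells. Its arguments: {"type":"object","properties":{"motion":{"type":"array","items":{"type":"array","items":{"type":"number"}}},"fingers":{"type":"number"},"grip_force":{"type":"number"}},"required":["motion"]}

```bash
mkdir -p pics; ls; cat > h.py <<'E'
import numpy as np, cv2
from station import robot
def grab(n,tag):
    f=robot.grab_frame(n); np.savez(f'pics/{tag}.npz',**f)
    cv2.imwrite(f'pics/{tag}.png',f['pixels'][:,:,::-1]); return f
def load(tag): return dict(np.load(f'pics/{tag}.npz'))
def cloud(f):
    K,d=f['mtx'],f['dist']; v,u=np.mgrid[0:480,0:640]
    p=cv2.undistortPoints(np.stack([u,v],-1).reshape(-1,1,2).astype(np.float64),K,d).reshape(480,640,2)
    z=f['z_map']; c=np.stack([p[...,0]*z,-p[...,1]*z,-z,np.ones_like(z)],-1)
    w=(c@f['world_from_camera'].T)[...,:3]; w[z==0]=np.nan; return w
def ray(f,u,v,zw):
    p=cv2.undistortPoints(np.array([[[u,v]]],float),f['mtx'],f['dist'])[0,0]
    T=f['world_from_camera']; d=T[:3,:3]@np.array([p[0],-p[1],-1]); o=T[:3,3]
    return o+d*(zw-o[2])/d[2]
def proj(f,P):
    T=np.linalg.inv(f['world_from_camera']); c=T[:3,:3]@np.array(P)+T[:3,3]
    return cv2.projectPoints(np.array([[c[0],-c[1],-c[2]]]),np.zeros(3),np.zeros(3),f['mtx'],f['dist'])[0].ravel()
def crop(tag,x0,y0,x1,y1,s,out):
    im=cv2.imread(f'pics/{tag}.png')[y0:y1,x0:x1]; cv2.imwrite(f'pics/{out}.png',cv2.resize(im,None,fx=s,fy=s,interpolation=cv2.INTER_CUBIC))
E
python3 - <<'E'
from h import *
for n in ('top','side'):
    f=grab(n,n+'0'); print(n,f['world_from_camera'].round(3).tolist(),f['mtx'].round(1).tolist(),f['dist'])
print(robot.state())
E
```

```text
pics
top [[-0.027, 0.982, -0.185, 0.264], [-0.999, -0.031, -0.018, 0.022], [-0.024, 0.185, 0.983, 1.436], [0.0, 0.0, 0.0, 1.0]] [[607.5, 0.0, 317.2], [0.0, 607.5, 239.8], [0.0, 0.0, 1.0]] [-0.02522993  0.          0.          0.          0.        ]
side [[-0.861, 0.272, -0.429, 0.126], [-0.508, -0.44, 0.74, 0.726], [0.012, 0.856, 0.517, 0.586], [0.0, 0.0, 0.0, 1.0]] [[484.7, 0.0, 320.3], [0.0, 484.7, 238.8], [0.0, 0.0, 1.0]] [0.00050524 0.         0.         0.         0.        ]
{'t': 0.1, 'joint_positions': array([-1.23983144e+00,  1.16412883e-01,  1.44222570e+00,  3.63150429e-05,
        1.58397130e+00, -3.77909439e-02]), 'qd': array([ 0.00070031,  0.00051351, -0.00268158, -0.00103557, -0.00188655,
        0.00022901]), 'joint_efforts': array([ 2.87246992e-03, -7.33666205e+01, -6.33786035e+01,  1.12183118e-04,
        5.35236424e-03,  1.26553914e-05]), 'ee_pos': array([ 0.24325774, -0.62945638,  0.23063603]), 'tcp_rot': array([-5.05812374e-04,  9.83050322e-01,  1.83335229e-01, -5.63282875e-05]), 'ft_force': array([-0.31018467,  0.33054168,  1.2366408 ]), 'torque': array([ 0.01830057, -0.00121268, -0.00190045]), 'gripper_width': 0.9988592728651476}
```

View pics/top0.png

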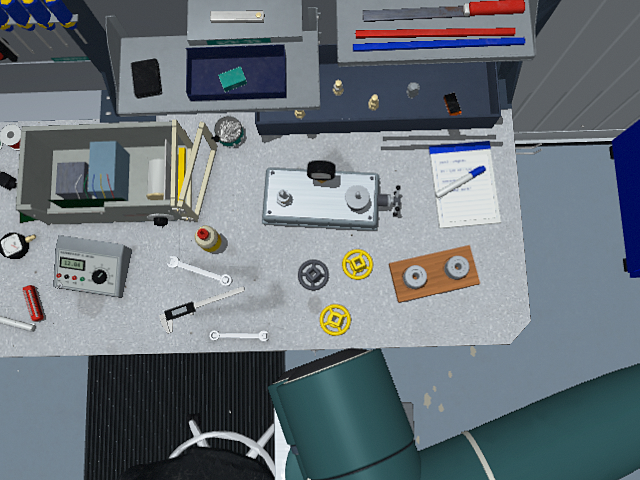

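View pics/side0.png

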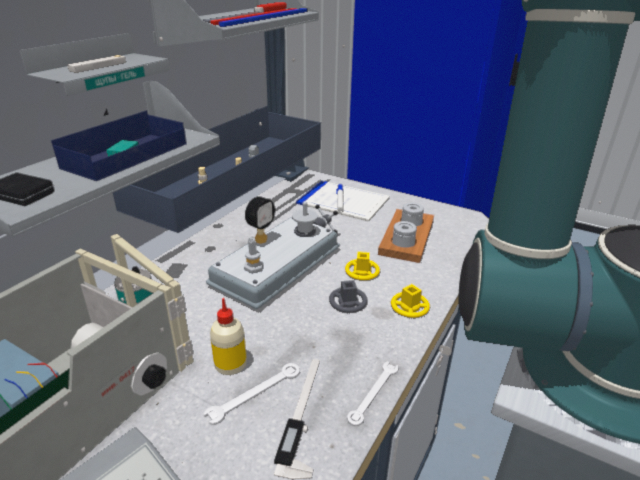

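The top view shows the dark wheel at about (313,274), the valve stem at (285,198), the post at (357,196) and the weights at (415,276) and (457,266). There are two yellow look-alike wheels. I'll enlarge these areas.

```bash
python3 - <<'E'
from h import *
crop('top0',255,150,415,300,5,'c1'); crop('top0',380,230,500,310,6,'c2'); crop('side0',200,180,400,320,4,'c3')
f=load('top0');w=cloud(f)
for u,v in [(313,274),(285,192),(285,198),(357,195),(357,188),(415,276),(457,266),(408,276),(450,266),(400,290),(313,262)]: print(u,v,w[v,u].round(4))
E
```

```text
313 274 [ 0.4526  0.0608 -0.0017]
285 192 [0.6263 0.1162 0.1099]
285 198 [0.6195 0.1184 0.0826]
357 195 [ 0.6111 -0.0453  0.1205]
357 188 [ 0.6358 -0.0475  0.0897]
415 276 [ 0.4385 -0.1791  0.0143]
457 266 [ 0.4594 -0.2795  0.0122]
408 276 [ 0.4331 -0.1565  0.0624]
450 266 [ 0.4535 -0.2538  0.0586]
400 290 [ 0.4068 -0.1425  0.0122]
313 262 [0.4794 0.0597 0.0121]
```

View pics/c1.png

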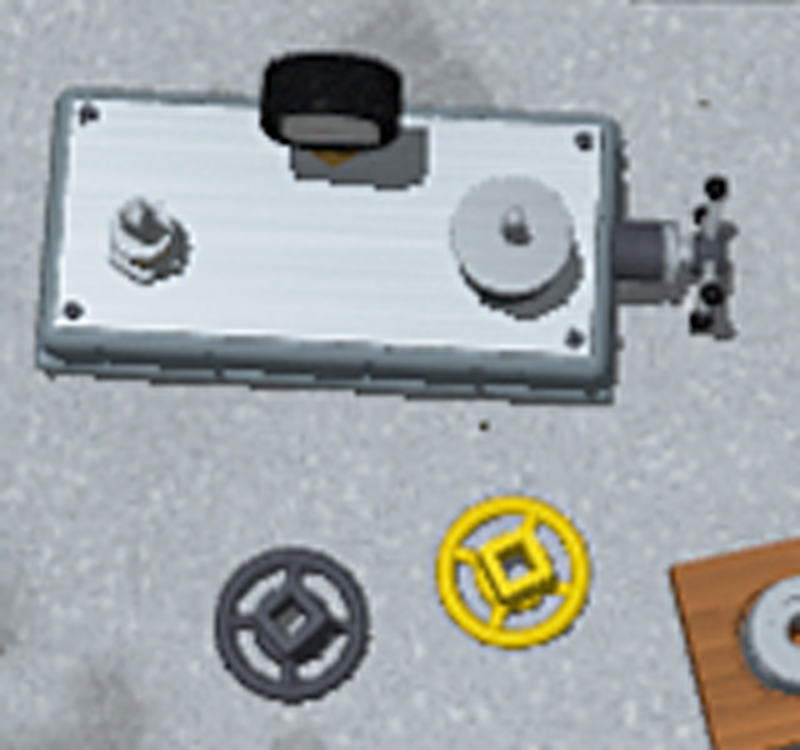

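View pics/c2.png

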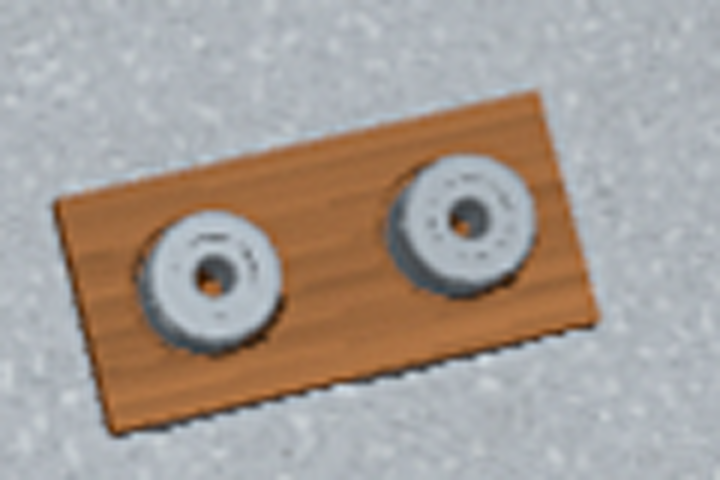

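View pics/c3.png

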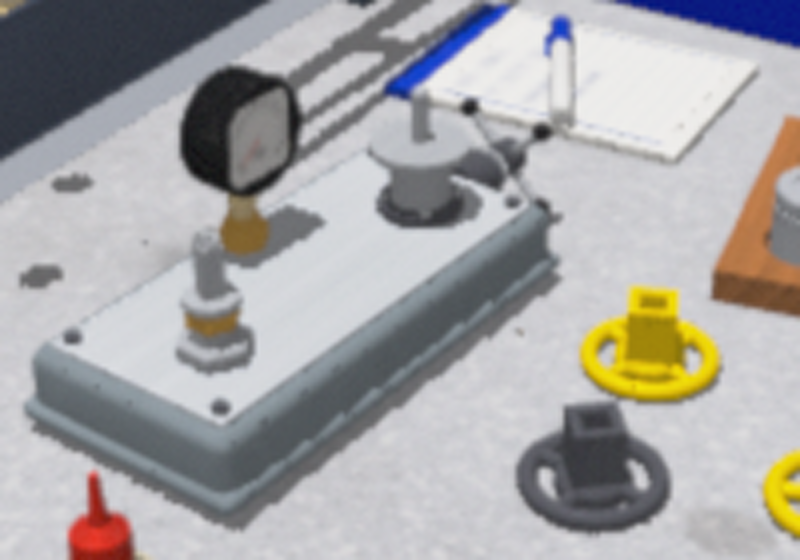

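```bash
python3 - <<'E'
from h import *
from scipy.optimize import least_squares
for n in ('top0','side0'):
    f=load(n);w=cloud(f); im=f['pixels'].astype(int)
    X,Y,Z=w[...,0],w[...,1],w[...,2]
    def near(x,y,r): return np.hypot(X-x,Y-y)<r
    print(n)
    m=near(.458,.0604,.06)&(Z<.02)&(Z>.006)&(im.sum(2)<330)
    P=w[m]; 
    def fit(P,R=None):
        c=cv2.minEnclosingCircle(P[:,:2].astype(np.float32)); return np.round(c[0],4),round(c[1],4),len(P),P[:,2].mean().round(4)
    if len(P)>4: print('rim',fit(P))
    m=near(.458,.0604,.035)&(Z>.033); P=w[m]
    if len(P)>3: print('boss top',cv2.minAreaRect(P[:,:2].astype(np.float32)),P[:,2].mean(),len(P))
    for x,y in [(.445,-.168),(.465,-.267)]:
        P=w[near(x,y,.045)&(Z>.052)]; print('weight',fit(P))
    for nm,x,y in [('stem',.622,.118),('post',.611,-.045)]:
        for z0,z1 in [(.053,.068),(.068,.082),(.082,.088),(.088,.095),(.095,.1),(.1,.107),(.107,.113),(.113,.122),(.122,.14)]:
            P=w[near(x,y,.04)&(Z>z0)&(Z<z1)]
            if len(P)>2: print(nm,z0,P.mean(0).round(4),len(P),cv2.minAreaRect(P[:,:2].astype(np.float32)))
    m=near(.61,.03,.2)&(Z>.04)&(Z<.056); P=w[m]; print('tester top',cv2.minAreaRect(P[:,:2].astype(np.float32)),P[:,2].mean())
    m=near(.455,-.217,.13)&(Z>.015)&(Z<.024); P=w[m]; print('block',cv2.minAreaRect(P[:,:2].astype(np.float32)))
    m=near(.66,.03,.2)&(Z<.004)&(Z>-.004); print('table z',np.median(Z[m]))
crop('top0',270,175,300,215,18,'c4'); crop('side0',240,225,270,285,12,'c5'); crop('top0',290,250,340,300,12,'c6'); crop('side0',320,270,380,320,12,'c7')
a=[cv2.imread(f'pics/c{i}.png') for i in (4,5,6,7)]
h=max(x.shape[0] for x in a)
a=[cv2.copyMakeBorder(x,0,h-x.shape[0],0,5,0) for x in a]
m=np.hstack(a); print(m.shape); cv2.imwrite('pics/c8.png',cv2.resize(np.hstack(a[:2]),None,fx=.8,fy=.8)); cv2.imwrite('pics/c9.png',cv2.resize(np.hstack(a[2:]),None,fx=.55,fy=.55))
E
```

```text
top0
rim (array([0.4503, 0.0607]), 0.0369, 342, np.float64(0.0096))
boss top ((0.45079657435417175, 0.06024503707885742), (0.02593422681093216, 0.025757841765880585), 39.6842155456543) 0.0386229640753232 94
weight (array([ 0.4349, -0.1738]), 0.0258, 294, np.float64(0.0563))
weight (array([ 0.4544, -0.2717]), 0.025, 282, np.float64(0.0561))
stem 0.053 [0.6201 0.1184 0.0565] 188 ((0.6213796138763428, 0.11904114484786987), (0.07551459223031998, 0.07324372977018356), 13.497058868408203)
stem 0.068 [0.6176 0.1209 0.0783] 17 ((0.6212397217750549, 0.12157098948955536), (0.01774219051003456, 0.02354026958346367), 9.885021209716797)
stem 0.082 [0.6234 0.1217 0.0847] 54 ((0.6260767579078674, 0.12244616448879242), (0.026799239218235016, 0.025981994345784187), 59.9438591003418)
stem 0.088 [0.6236 0.1219 0.0898] 15 ((0.6263024210929871, 0.1224953681230545), (0.02358204685151577, 0.020744597539305687), 34.9490966796875)
stem 0.095 [0.622  0.1188 0.0972] 3 ((0.6226034164428711, 0.11824358254671097), (0.0003526480868458748, 0.011481343768537045), 52.25313186645508)
stem 0.1 [0.6214 0.1239 0.1044] 7 
[... 4323 characters left out ...]
638115882874, -0.045021895319223404), (0.008490808308124542, 0.005131896119564772), 32.229339599609375)
post 0.113 [ 0.6108 -0.0441  0.1174] 19 ((0.6105104684829712, -0.044452887028455734), (0.009134151041507721, 0.00787314958870411), 40.79010772705078)
post 0.122 [ 0.6118 -0.0456  0.1242] 12 ((0.6110513210296631, -0.0464787483215332), (0.009236926212906837, 0.007314917165786028), 71.83741760253906)
tester top ((0.5592248439788818, 0.01934334635734558), (0.32464778423309326, 0.26561474800109863), 84.1413803100586) 0.050424618771973725
block ((0.4415251314640045, -0.22285130620002747), (0.09471528232097626, 0.20195189118385315), 10.977340698242188)
table z 0.0015077962986174143
(720, 2240, 3)
```

View pics/c8.png

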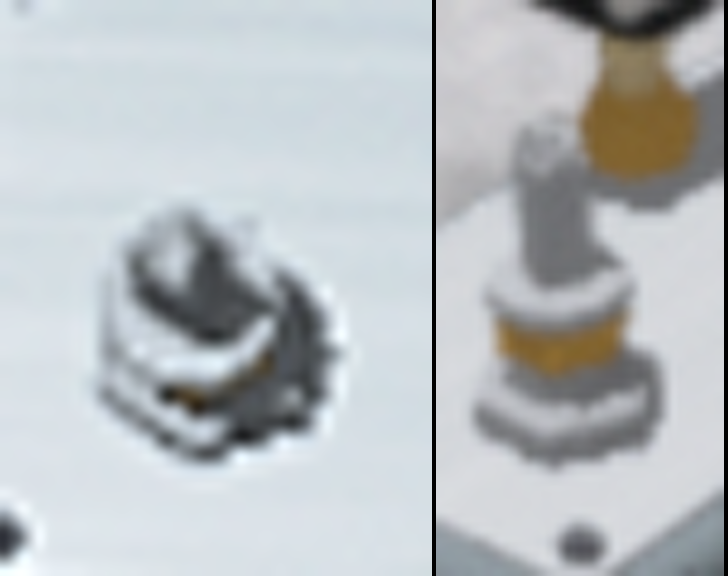

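View pics/c9.png

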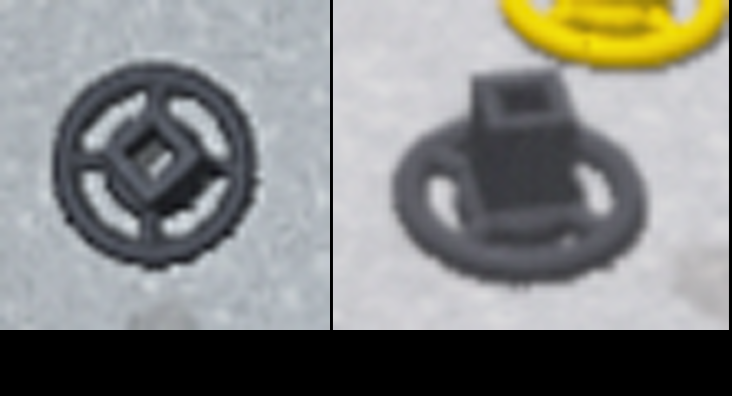

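```bash
python3 - <<'E'
from h import *
for n,box in (('side0',(246,273,234,258)),('top0',(182,204,275,296))):
    f=load(n);w=cloud(f);g=f['pixels'].mean(2).astype(int)
    v0,v1,u0,u1=box
    print(n,'cols',u0,u1)
    print('gray');
    for v in range(v0,v1): print(v,' '.join('%3d'%x for x in g[v,u0:u1]))
    print('z mm')
    for v in range(v0,v1): print(v,' '.join('%3d'%x for x in np.nan_to_num(w[v,u0:u1,2]*1000)))
f=load('side0');w=cloud(f);X,Y,Z=np.moveaxis(w,-1,0)
m=(np.hypot(X-.622,Y-.123)<.012)&(Z>.09)&(Z<.111)
P=w[m]; q=P[:,:2]-P[:,:2].mean(0)
U,S,Vt=np.linalg.svd(q,full_matrices=False); print(len(P),P.mean(0),S/np.sqrt(len(P)),Vt, np.degrees(np.arctan2(Vt[1,1],Vt[1,0])))
for n in('top0','side0'):
    f=load(n);w=cloud(f);X,Y,Z=np.moveaxis(w,-1,0)
    m=(np.hypot(X-.61,Y-.04)<.17)&(abs(Z-.0505)<.004)&(Y>-.105)&(Y<.18)&(X>.53)
    k=m.astype(np.uint8); nn,l,s,c=cv2.connectedComponentsWithStats(k); b=1+s[1:,4].argmax(); P=w[l==b]
    print(n,cv2.minAreaRect(P[:,:2].astype(np.float32)))
E
```

```text
side0 cols 234 258
gray
246 195 193 191 190 187 185 179 172 170 182 207 207 210 199 161 123 116 111 112 112 111 132 167 188
247 197 195 192 192 191 186 177 173 185 204 213 212 212 204 173 127 118 113 113 111 113 133 175 209
248 197 194 193 192 187 178 186 202 206 211 214 212 213 208 180 129 117 113 111 112 115 131 176 210
249 198 193 192 187 183 195 205 211 212 213 213 214 214 212 188 132 118 113 111 113 114 126 166 205
250 194 189 185 191 203 210 211 213 214 214 215 214 214 211 189 130 118 113 109 112 113 118 141 170
251 179 187 209 206 211 213 214 214 215 215 214 213 211 206 184 131 119 113 112 113 113 114 118 127
252 187 204 214 213 213 215 214 214 215 215 214 210 204 200 183 139 118 112 112 112 112 112 116 121
253 206 211 213 214 214 215 214 213 214 215 214 209 200 199 189 158 124 111 111 112 116 120 143 174
254 212 213 215 215 214 214 215 216 215 215 211 197 199 200 199 182 145 122 121 131 145 157 182 195
255 215 215 215 214 215 215 216 216 216 215 204 180 188 199 198 195 183 168 176 180 185 188 195 192
256 216 215 215 215 216 216 216 215 214 213 203 168 159 179 192 195 194 190 
[... 7888 characters left out ...]
  59  60  59  80  81  84  85  88  85  80  80  67  60  62  55  54  46  53  50
201  46  56  60  53  62   0  77  81  84  84  81  70  60  57  61  62  55  51  47  53  50
202  48  53  63  63  62  59  57  61  75  70  68  57  65  59  57  60  54  55  48  47  46
203  51  50  44  55  62  56  57  61  61  61  63  59  65  59  58  56  51  55  53  47  52
77 [0.62027507 0.12633348 0.10082814] [0.00428052 0.00254142] [[-0.9012639  -0.43327057]
 [-0.43327057  0.9012639 ]] 115.675298733042
top0 ((0.6316428184509277, 0.03177832067012787), (0.27540189027786255, 0.12772426009178162), 84.71968078613281)
side0 ((0.6290000081062317, 0.033514924347400665), (0.27818945050239563, 0.12836375832557678), 84.53015899658203)
```

```bash
cat > fit.py <<'E'
from h import *
from scipy.optimize import least_squares
def sd2(q,h):  # signed distance to square half h
    d=np.abs(q)-h[:,None]; return np.hypot(*np.maximum(d,0).T)+np.minimum(d.max(1),0)
def stemfit(n,tag,th0):
    f=load(tag);w=cloud(f);X,Y,Z=np.moveaxis(w,-1,0)
    P=w[(np.hypot(X-.623,Y-.123)<.02)&(Z>.0905)&(Z<.125)]
    def res(p):
        c,s=np.cos(p[2]),np.sin(p[2]); q=(P[:,:2]-p[:2])@np.array([[c,-s],[s,c]])
        z=P[:,2]; h=np.where(z<.113,.006,.006-.00175*(z-.113)/.006)
        a=sd2(q,h); b=z-.119-p[3]
        d=np.where((b>-.003)&(a<0),np.maximum(a,b),a)
        return d*1000
    r=least_squares(res,[.624,.123,th0,0],loss='soft_l1',x_scale=[.001,.001,.1,.001]); return r.cost,r.x[:2].round(4),np.degrees(r.x[2]).round(1),r.x[3],len(P)
def iou(tag,xy,th,M):
    pass
for n in('side0','top0'):
    for t in range(-30,60,15): print(n,t,stemfit(n,n,np.radians(t)))
def draw(tag,xy,th,s,box,col=(0,0,255)):
    f=load(tag);x0,y0,x1,y1=box
    im=cv2.resize(cv2.imread(f'pics/{tag}.png')[y0:y1,x0:x1],None,fx=s,fy=s,interpolation=cv2.INTER_CUBIC)
    def sq(h,z): return np.array([(proj(f,[xy[0]+h*np.sqrt(2)*np.cos(th+np.pi/4+k*np.pi/2),xy[1]+h*np.sqrt(2)*np.sin(th+np.pi/4+k*np.pi/2),z])-[x0,y0]+.5)*s for k in range(4)]).astype(int)
    for h,z in((.00425,.119),(.006,.113),(.006,.085)): cv2.polylines(im,[sq(h,z)],True,col,1)
    for a,b in zip(sq(.006,.113),sq(.006,.085)): cv2.line(im,tuple(map(int,a)),tuple(map(int,b)),col,1)
    return im
rows=[]
for tag,xy,box in(('side0',(.6225,.1242),(238,230,266,262)),('top0',(.6255,.1222),(272,184,300,204))):
    rows.append(np.hstack([draw(tag,xy,np.radians(t),9,box) for t in(15,30,45)]))
cv2.imwrite('pics/ov.png',np.vstack(rows)); print(np.vstack(rows).shape)
E
python3 fit.py
```

```text
side0 -30 (np.float64(54.92893755254077), array([0.6236, 0.1228]), np.float64(-36.1), np.float64(0.0020458139844971015), 120)
side0 -15 (np.float64(54.92893755518892), array([0.6236, 0.1228]), np.float64(-36.1), np.float64(0.0020458139844971015), 120)
side0 0 (np.float64(54.92893755518216), array([0.6236, 0.1228]), np.float64(-36.1), np.float64(0.0020458139844971015), 120)
side0 15 (np.float64(55.114866612145676), array([0.6236, 0.1229]), np.float64(52.5), np.float64(0.0020458139844971015), 120)
side0 30 (np.float64(55.11486661214552), array([0.6236, 0.1229]), np.float64(52.5), np.float64(0.0020458139844971015), 120)
side0 45 (np.float64(55.114866612145164), array([0.6236, 0.1229]), np.float64(52.5), np.float64(0.0020458139844971015), 120)
top0 -30 (np.float64(17.067847067708215), array([0.6265, 0.1229]), np.float64(-34.3), np.float64(0.00048118041925289607), 44)
top0 -15 (np.float64(16.51967543950613), array([0.6266, 0.1228]), np.float64(-34.1), np.float64(0.0003586651980743944), 44)
top0 0 (np.float64(16.514248175250128), array([0.6266, 0.1228]), np.float64(-34.3), np.float64(0.0003586632181036713), 44)
top0 15 (np.float64(15.605959013412695), array([0.6265, 0.123 ]), np.float64(52.2), np.float64(-5.522043916689193e-05), 44)
top0 30 (np.float64(15.476673185065707), array([0.6265, 0.1229]), np.float64(53.5), np.float64(-0.0002508946687424081), 44)
top0 45 (np.float64(17.06852450244499), array([0.6265, 0.1229]), np.float64(55.3), np.float64(0.00048203539356081346), 44)
(468, 756, 3)
```

View pics/ov.png

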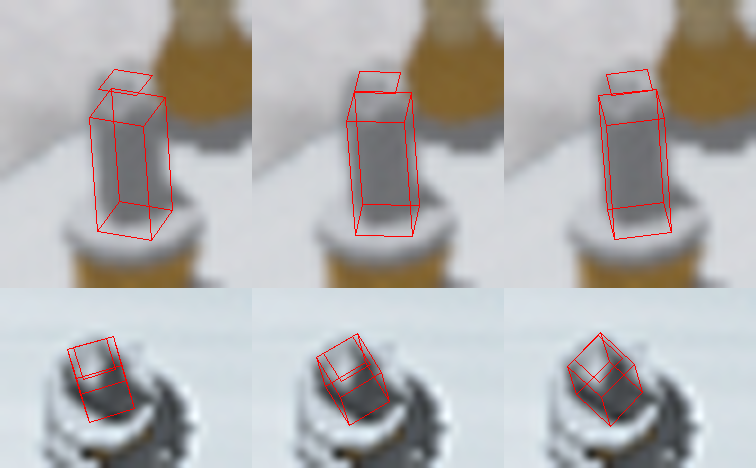

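```bash
cat > fit2.py <<'E'
from h import *
from scipy.optimize import minimize
# photometric: piecewise-constant regions w/ free gray levels (top face, taper faces, 4 sides), background from image; use gaussian blur, supersample 8
def render(f,xy,th,box,ss=8):
    x0,y0,x1,y1=box; L=np.zeros(((y1-y0)*ss,(x1-x0)*ss),np.uint8)
    def sq(h,z): return np.array([(proj(f,[xy[0]+h*np.sqrt(2)*np.cos(th+np.pi/4+k*np.pi/2),xy[1]+h*np.sqrt(2)*np.sin(th+np.pi/4+k*np.pi/2),z])-[x0,y0]+.5)*ss for k in range(4)])
    a,b,c=sq(.00425,.119),sq(.006,.113),sq(.006,.085)
    cam=f['world_from_camera'][:3,3]
    for k in range(4):
        j=(k+1)%4; n=np.array([np.cos(th+np.pi/2*(k+1)),np.sin(th+np.pi/2*(k+1))])
        if n@(cam[:2]-xy)>0.006: cv2.fillPoly(L,[np.array([b[k],b[j],c[j],c[k]]).round().astype(int)],10+k)
    for k in range(4):
        j=(k+1)%4
        q=np.array([a[k],a[j],b[j],b[k]])
        cv2.fillPoly(L,[q.round().astype(int)],20+k)
    cv2.fillPoly(L,[a.round().astype(int)],30)
    return L
def cost(p,f,box,g,ret=False):
    L=render(f,p[:2],p[2],box); H,W=g.shape; cols=[];
    for l in np.unique(L):
        m=(L==l).astype(np.float32); m=cv2.GaussianBlur(m,(0,0),4); m=cv2.resize(m,(W,H),interpolation=cv2.INTER_AREA)
        if l==0:
            bg=m
        else: cols.append(m.ravel())
    A=np.array(cols).T; 
    # background: collar/plate bright constant
    A=np.column_stack([A,bg.ravel()]); 
    wt=(cv2.dilate((L>0).astype(np.uint8),np.ones((13,13))).reshape(H,8,W,8).mean((1,3))>.3).ravel()
    wt&=(np.add.outer(np.arange(H),np.zeros(W))<HMAX).ravel()
    x,*_=np.linalg.lstsq(A[wt],g.ravel()[wt],rcond=None); r=A[wt]@x-g.ravel()[wt]
    return np.sqrt((r**2).mean())
for tag,box,xy0,HM in(('side0',(242,234,262,258),(.6225,.1242),17),('top0',(274,184,296,202),(.6262,.1226),15)):
    HMAX=HM
    f=load(tag);x0,y0,x1,y1=box; g=f['pixels'][y0:y1,x0:x1].mean(2)
    for t in range(0,90,9):
        r=minimize(lambda q:cost((xy0[0]+q[0]/1000,xy0[1]+q[1]/1000,np.radians(t)),f,box,g),[0,0],method='Nelder-Mead',options=dict(initial_simplex=[[0,0],[1.5,0],[0,1.5]],maxiter=60))
        print(tag,t,round(r.fun,2),r.x.round(2))
E
python3 fit2.py
```

```text
side0 0 14.66 [-3.09 16.07]
side0 9 22.51 [0.29 1.16]
side0 18 21.4 [-0.38  0.8 ]
side0 27 18.59 [ 0.38 -0.59]
side0 36 12.19 [-0.09  1.28]
side0 45 11.63 [0.05 1.55]
side0 54 12.51 [0.59 2.28]
side0 63 15.3 [1.88 1.88]
side0 72 16.21 [2.   5.05]
side0 81 22.32 [ 1.57 -0.1 ]
top0 0 31.49 [-1.1   0.05]
top0 9 28.59 [-3.13  0.32]
top0 18 25.29 [-4.41  0.19]
top0 27 32.92 [0. 0.]
top0 36 24.91 [-3.67 -0.32]
top0 45 24.41 [-4.2  -0.18]
top0 54 25.9 [-5.18 -0.34]
top0 63 29.51 [-0.24  1.13]
top0 72 30.26 [-1.42  0.84]
top0 81 31.91 [-0.44  0.68]
```

Call:
servo_tool --pt "1 4 -0.3 0 0 0.12" --pt "1 4 -0.3 0 0 0.12" --pt "1 4 -0.3 0 0 0.12" --pt "1 4 -0.3 0 0 0.12" --pt "1 4 -0.3 0 0 0.12" --fingers 1

```text
t: 0.52
ee_pos: [0.2907, -0.4296, 0.2094]
tcp_rot: [-0.004, 0.882, 0.472, -0.001]
ft_force: [0.5, 0.7, 0.8]
gripper_width: 1.001
```

```bash
python3 - <<'E'
from h import *
for n in('top0','side0'):
    w=cloud(load(n)).reshape(-1,3); m=(w[:,0]>.3)&(w[:,0]<.9)&(abs(w[:,1])<.35)&(w[:,2]>.13); P=w[m]
    H,xe,ye=np.histogram2d(P[:,0],P[:,1],bins=[np.arange(.3,.95,.1),np.arange(-.35,.36,.1)])
    print(n);print(H.astype(int))
E
```

```text
top0
[[   0    0    0    0    0    0    0]
 [   0    0    0    0    0    0    0]
 [   0    0    0    0    0    0   82]
 [   0    0    0  276   73    0  298]
 [1870 1835 1833 1279 1437 1106 1199]
 [2313 2413 2458 1657 3811 4023 2514]]
side0
[[   0    0    0    0    0    0    0]
 [   0    0    0    0    0    0    0]
 [   0    0    0    0    0    0  238]
 [   0    0    0  219  134    0  443]
 [ 821  992 1203 1450 2033 2264 2137]
 [ 320  320  216 2330 2026 3965 2136]]
```

Call:
servo_tool --pt "1.3 4 -0.4 0 0 0.12" --pt "1.3 4 -0.4 0 0 0.12" --pt "1.3 4 -0.4 0 0 0.12" --pt "1.3 4 -0.4 0 0 0.12" --pt "1.3 4 -0.4 0 0 0.12"

```text
t: 0.93
ee_pos: [0.3513, -0.2315, 0.1881]
tcp_rot: [-0.003, 0.694, 0.72, -0.002]
ft_force: [0.9, -0.8, -0.4]
gripper_width: 0.996
```

Call:
servo_tool --pt "1.3 4 -0.4 0 0 0.12" --pt "1.3 4 -0.4 0 0 0.12" --pt "1.3 4 -0.4 0 0 0.12" --pt "1.3 4 -0.4 0 0 0.12" --pt "1.3 4 -0.4 0 0 0.12"

```text
t: 1.35
ee_pos: [0.412, -0.033, 0.1683]
tcp_rot: [-0.001, 0.439, 0.899, -0.003]
ft_force: [0.7, -0.5, -0.0]
gripper_width: 1.003
```

Call:
servo_tool --pt "1.25 3.1 -1.5 0 0 0.01" --pt "1.25 3.1 -1.5 0 0 0.01" --pt "1.2 3.1 -1.5 0 0 0.01" --pt "0 0 0 0 0 0" --pt "0 0 0 0 0 0"

```text
t: 1.77
ee_pos: [0.4495, 0.0724, 0.1205]
tcp_rot: [-0.001, 0.416, 0.909, -0.002]
ft_force: [0.4, -1.3, -0.1]
gripper_width: 1.001
```

```bash
cat > st.py <<'E'
from h import *
s=robot.state(); q=s['tcp_rot']
from scipy.spatial.transform import Rotation as R
M=R.from_quat([*q[1:],q[0]]).as_matrix()
print('t',round(s['t'],2),'ee',s['ee_pos'].round(4),'jaw deg',np.degrees(np.arctan2(M[1,1],M[0,1])).round(2)%180,'zaxis',M[:,2].round(4),'F',s['ft_force'].round(2),'T',s['torque'].round(3),'w',round(float(s['gripper_width']),3),'q6',s['joint_positions'][5].round(2))
E
python3 st.py
python3 - <<'E'
from h import *
grab('side','s1'); grab('top','t1'); crop('s1',270,190,430,320,5,'s1c')
E
```

```text
t 1.77 ee [0.4495 0.0724 0.1205] jaw deg 40.83 zaxis [-0.0039 -0.0035 -1.    ] F [ 0.37 -1.32 -0.15] T [-0.032 -0.023 -0.029] w 1.001 q6 -0.61
```

View pics/s1c.png

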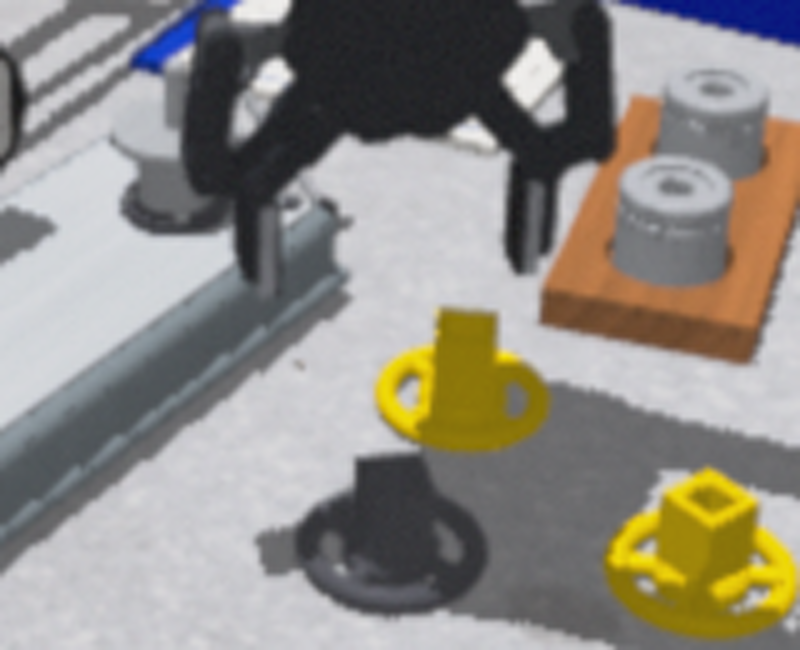

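View pics/t1.png

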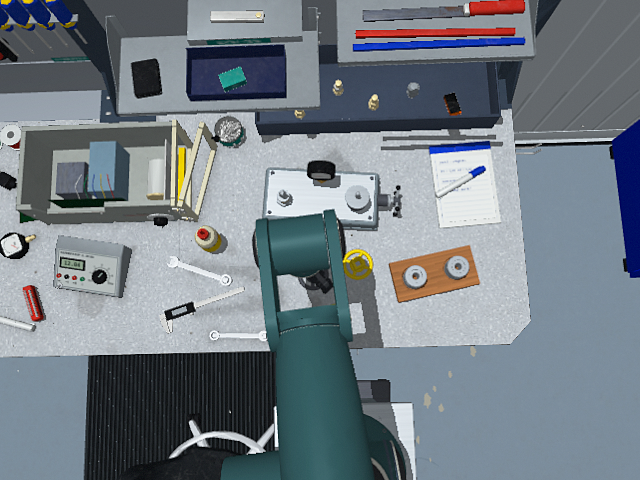

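Call:
servo_tool --pt "0 -0.6 -2 0 0 -0.005" --pt "0 -0.57 -2 0 0 -0.005" --pt "0 0 -2 0 0 0" --pt "0 0 0 0 0 0" --pt "0 0 0 0 0 0"

```text
t: 2.28
ee_pos: [0.4503, 0.0542, 0.0632]
tcp_rot: [0.002, 0.425, 0.905, -0.001]
ft_force: [0.6, -0.3, 1.3]
gripper_width: 1.002
```

```bash
python3 st.py
python3 - <<'E'
from h import *
grab('side','s2'); crop('s2',290,210,420,320,6,'s2c')
E
```

```text
t 2.28 ee [0.4503 0.0542 0.0632] jaw deg 39.69 zaxis [ 0.003  -0.0035 -1.    ] F [ 0.58 -0.32  1.28] T [-0.062  0.042  0.011] w 1.002 q6 -0.63
```

View pics/s2c.png

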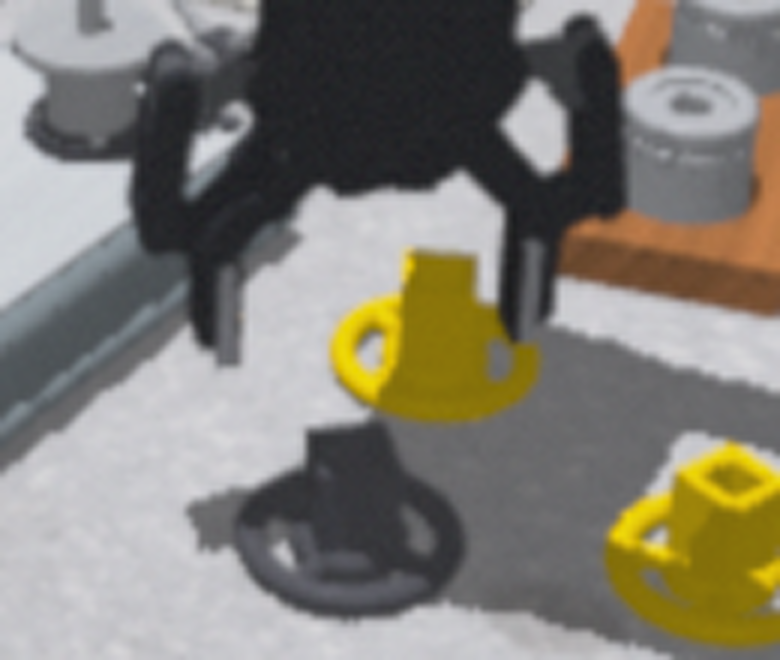

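Call:
servo_tool --pt "0 0.65 -1.5 0 0 0" --pt "0 0 -1.5 0 0 0" --pt "0 0 -1 0 0 0" --pt "0 0 0 0 0 0" --pt "0 0 0 0 0 0"

```text
t: 2.75
ee_pos: [0.4534, 0.0594, 0.0292]
tcp_rot: [0.006, 0.426, 0.904, 0.001]
ft_force: [0.2, -0.0, 1.0]
gripper_width: 1.001
```

```bash
python3 st.py
python3 - <<'E'
from h import *
grab('side','s3'); crop('s3',290,210,420,320,6,'s3c')
E
```

```text
t 2.75 ee [0.4534 0.0594 0.0292] jaw deg 39.52 zaxis [ 0.0117 -0.003  -0.9999] F [ 0.23 -0.03  1.  ] T [-0.018 -0.021 -0.04 ] w 1.001 q6 -0.61
```

View pics/s3c.png

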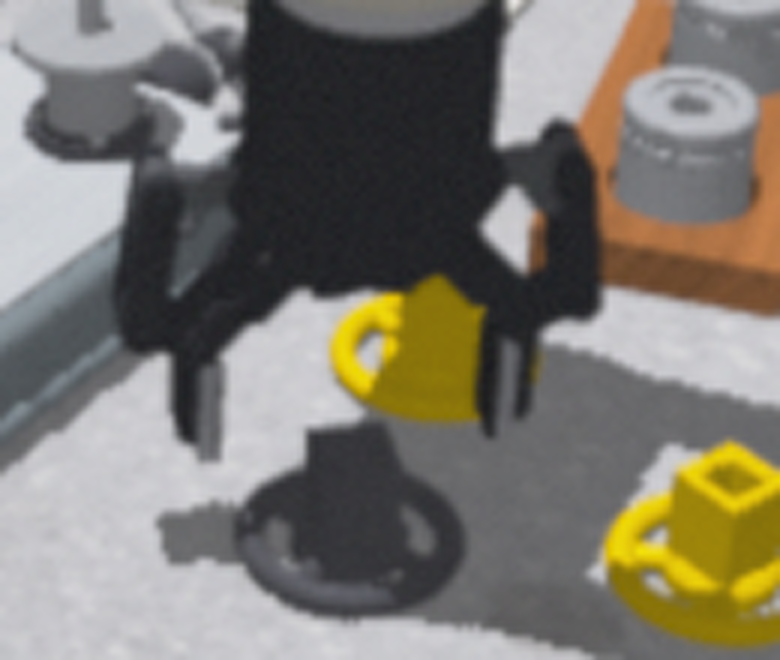

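Call:
servo_tool --pt "-0.4 0.1 -0.8 0.003 0.012 0.005" --pt "0 0 -0.7 0 0 0" --pt "0 0 0 0 0 0" --pt "0 0 0 0 0 0"

```text
t: 3.13
ee_pos: [0.45, 0.0604, 0.0152]
tcp_rot: [0.001, 0.424, 0.906, 0.001]
ft_force: [-0.1, -0.7, -0.3]
gripper_width: 0.998
```

```bash
python3 st.py
python3 - <<'E'
from h import *
grab('side','s4'); crop('s4',290,210,420,320,6,'s4c')
E
```

```text
t 3.13 ee [0.45   0.0604 0.0152] jaw deg 39.82 zaxis [ 1.5e-03  6.0e-04 -1.0e+00] F [-0.13 -0.75 -0.33] T [-0.031 -0.008 -0.027] w 0.998 q6 -0.62
```

View pics/s4c.png

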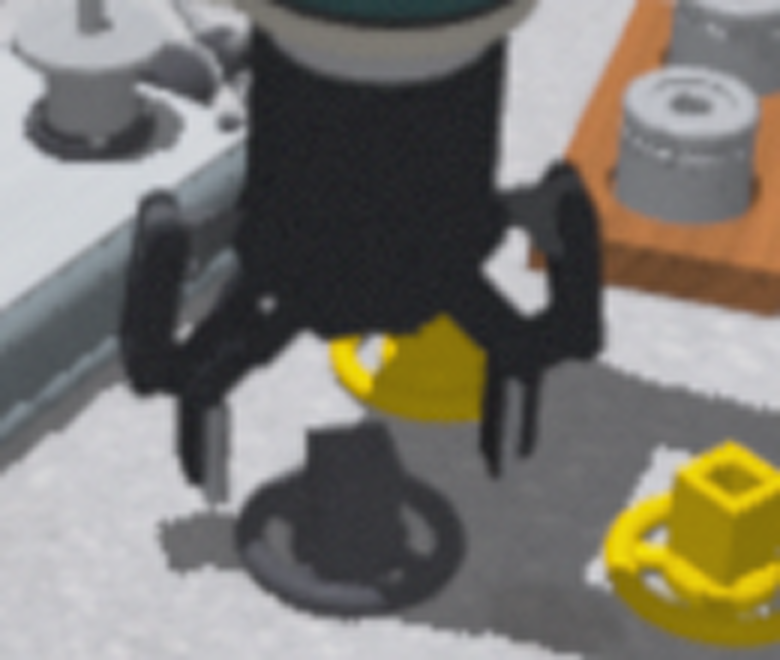

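Call:
servo_tool --pt "0 0 0 0 0 0" --pt "0 0 0 0 0 0" --pt "0 0 0 0 0 0" --pt "0 0 0 0 0 0" --pt "0 0 0 0 0 0" --fingers 0 --grip_force 60

```text
t: 3.6
ee_pos: [0.4503, 0.0605, 0.0157]
tcp_rot: [0.001, 0.424, 0.906, 0.001]
ft_force: [-3.8, -3.1, 11.2]
gripper_width: 0.306
```

Call:
servo_tool --pt "0 0 0 0 0 0" --pt "0 0 0 0 0 0" --pt "0 0 0 0 0 0" --pt "0 0 0 0 0 0" --pt "0 0 0 0 0 0"

```text
t: 4.02
ee_pos: [0.4504, 0.0605, 0.0159]
tcp_rot: [0.001, 0.424, 0.906, 0.001]
ft_force: [-0.7, 0.1, 2.0]
gripper_width: 0.29
```

```bash
python3 st.py
python3 - <<'E'
from h import *
grab('side','s5'); crop('s5',290,210,420,320,6,'s5c')
E
```

```text
t 4.02 ee [0.4504 0.0605 0.0159] jaw deg 39.83 zaxis [ 2.4e-03  5.0e-04 -1.0e+00] F [-0.71  0.06  2.02] T [-0.039  0.016  0.009] w 0.29 q6 -0.62
```

View pics/s5c.png

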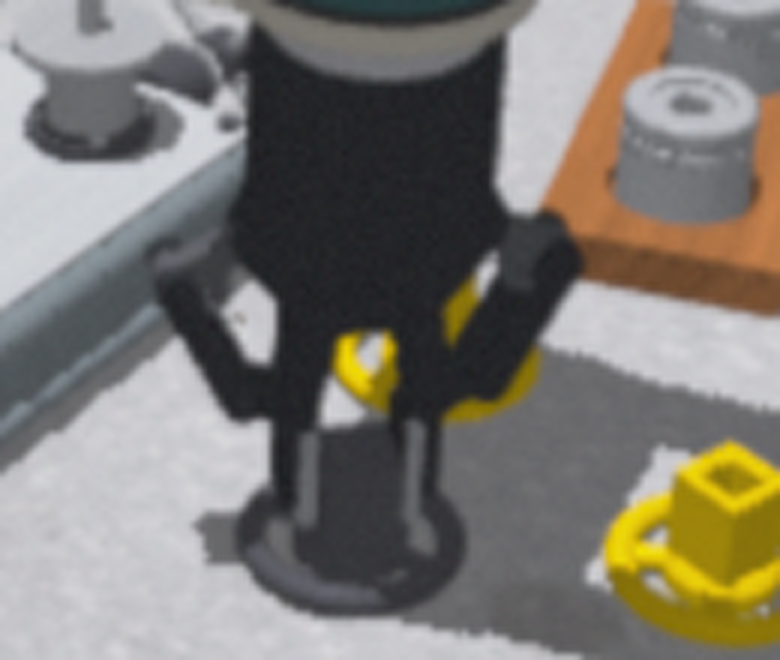

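Call:
servo_tool --pt "0 0 3.5 0 0 0.01" --pt "0 0 3.8 0 0 0.01" --pt "1.5 0 3.8 0 0 0.01" --pt "3 1 2 0 0 0.01" --pt "3 1.2 0 0 0 0.01"

```text
t: 4.48
ee_pos: [0.5212, 0.0816, 0.1507]
tcp_rot: [-0.001, 0.401, 0.916, -0.001]
ft_force: [0.3, 0.2, -0.0]
gripper_width: 0.294
```

Call:
servo_tool --pt "3 1.2 0 0 0 0" --pt "2.8 1.2 0 0 0 0" --pt "1.5 0.7 0 0 0 0" --pt "0 0 0 0 0 0" --pt "0 0 0 0 0 0"

```text
t: 4.9
ee_pos: [0.6021, 0.116, 0.1512]
tcp_rot: [-0.0, 0.4, 0.916, -0.0]
ft_force: [-0.9, 0.1, -1.5]
gripper_width: 0.289
```

```bash
python3 st.py
```

```text
t 4.9 ee [0.6021 0.116  0.1512] jaw deg 42.8 zaxis [-9.e-04  2.e-04 -1.e+00] F [-0.89  0.1  -1.55] T [-0.018  0.021 -0.016] w 0.289 q6 -0.6
```

Call:
servo_tool --pt "1.3 0.4 0 0 0 0.01" --pt "0.9 0.3 0 0 0 0.01" --pt "0 0 0 0 0 0" --pt "0 0 0 0 0 0"

```text
t: 5.23
ee_pos: [0.6228, 0.1224, 0.1501]
tcp_rot: [-0.002, 0.391, 0.92, -0.001]
ft_force: [-0.7, -0.2, -1.5]
gripper_width: 0.29
```

```bash
python3 st.py
python3 - <<'E'
from h import *
grab('side','s6'); crop('s6',200,180,330,290,6,'s6c')
grab('top','t6'); crop('t6',240,150,340,240,6,'t6c')
E
```

```text
t 5.23 ee [0.6228 0.1224 0.1501] jaw deg 43.99 zaxis [-3.4e-03 -4.0e-04 -1.0e+00] F [-0.73 -0.16 -1.53] T [0.024 0.033 0.035] w 0.29 q6 -0.61
```

View pics/s6c.png

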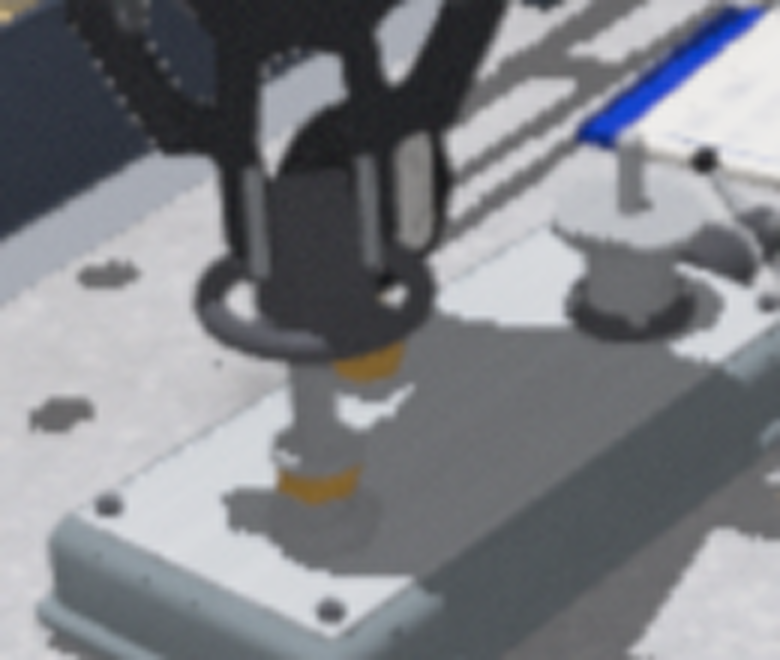

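View pics/t6c.png

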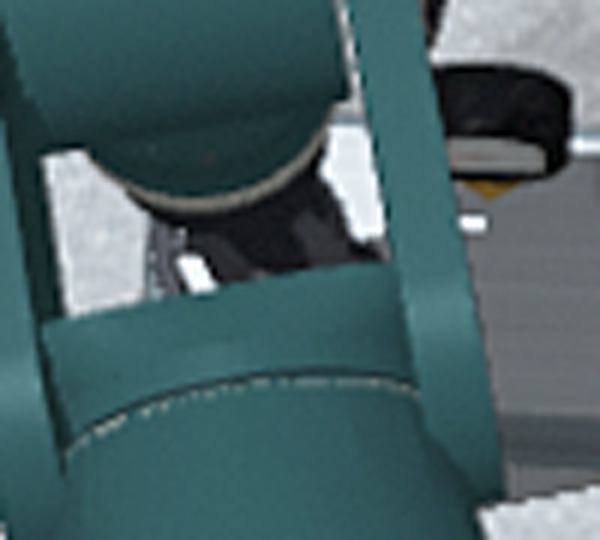

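```bash
python3 - <<'E'
from h import *
f=load('s6');f0=load('side0');w=cloud(f)
r=f['world_from_camera'][:2,0]; r=r/np.linalg.norm(r); print('lateral dir',r)
tcp=np.array([.6228,.1224]); print('tcp lat',tcp@r*1000)
g=f['pixels'].mean(2).astype(int)
for v in range(226,242): print(v,'L',g[v,228:242],'R',g[v,264:278], w[v,240,2].round(3))
X,Y,Z=np.moveaxis(w,-1,0)
m=(np.hypot(X-.623,Y-.123)<.045)&(Z>.128)&(Z<.15)&(g<110)
vs,us=np.where(m); print(us.min(),us.max(),vs.min(),vs.max())
P=w[m]; print('rim lat range',(P[:,:2]@r).min()*1000,(P[:,:2]@r).max()*1000, P.mean(0))
# stem edges in side0: (row, left,right)
for v in (245,246,247,248,249):
  row=f0['pixels'][v].mean(2-1)
  a=row[244:262]
  # half-level crossings
  lo=row[250:254].mean(); L=row[245:248].mean(); Rr=row[257:259].mean()
  def cross(i0,i1,lev):
    for i in range(i0,i1):
      if (row[i]-lev)*(row[i+1]-lev)<=0: return i+(row[i]-lev)/(row[i]-row[i+1])
  l=cross(246,251,(lo+L)/2); rr=cross(253,258,(lo+Rr)/2); print(v,l,rr, lo,L,Rr)
  for u in (l,rr):
    if u: print('  lat at z~.1:',ray(f0,u,v,.1)[:2]@r*1000)
E
```

```text
lateral dir [-0.86151922 -0.50772496]
tcp lat -598.6997052392414
226 L [208 211 209 205 184 119  67  55  55  55  60  75  92  78] R [ 25  39  52  56  54  56  57  75 137 196 200 190 196 204] 0.139
227 L [206 211 209 198 158  86  57  57  53  60  88 135 161 139] R [ 45  73 103  83  58  55  57  62 112 174 200 209 209 212] -0.0
228 L [206 208 206 193 147  74  56  58  56  86 142 184 194 175] R [ 99 137 170 131  67  53  55  59 104 172 206 215 214 213] 0.003
229 L [203 207 205 189 133  68  60  59  65 119 185 203 203 182] R [147 177 178 118  65  54  56  64 124 196 212 213 214 214] 0.001
230 L [201 203 203 185 122  68  69  86  89 132 195 206 204 186] R [116 141 136  81  57  54  55  72 137 203 213 214 215 214] 0.001
231 L [201 202 203 187 131  82  87  95  99 118 165 199 204 193] R [ 67  82  85  60  54  54  54  74 119 170 207 209 210 214] 0.002
232 L [202 203 203 195 162  96  88  94  97 102 125 160 183 188] R [ 55  57  57  56  54  54  59  80 109 131 153 160 175 207] 0.002
233 L [202 202 201 201 184 124  88  88  92  96 103 117 137 145] R [ 55  54  54  52  52  58  69  95 110 112 116 118 131 155] 0.
[... 1252 characters left out ...]
8
  lat at z~.1: -595.8559875947851
246 248.046783625731 255.54285714285714 113.33333333333334 205.7777777777778 188.66666666666669
  lat at z~.1: -607.4751813901127
  lat at z~.1: -593.3904294116085
247 248.25535714285715 255.68700787401573 113.83333333333333 209.66666666666666 210.33333333333331
  lat at z~.1: -606.6346090203868
  lat at z~.1: -592.7167002411926
248 248.34767316017317 255.69393382352942 113.41666666666666 211.55555555555554 212.16666666666669
  lat at z~.1: -606.0164960442328
  lat at z~.1: -592.3036468435064
249 248.44036926147706 255.89088983050848 114.08333333333333 213.55555555555557 209.33333333333334
  lat at z~.1: -605.4017316556435
  lat at z~.1: -591.5396224239303
```

```bash
python3 - <<'E'
from h import *
f=load('s6'); r=f['world_from_camera'][:2,0]; r=r/np.linalg.norm(r)
for z in(.137,.1394,.144):
  for u,v in((231.85,230),(272.45,228.3)): print(z,u,ray(f,u,v,z)[:2]@r*1000)
f=load('side0');g=f['pixels'].mean(2).astype(int)
for v in range(294,304): print(v,'L',g[v,326:336],'R',g[v,360:372])
E
```

```text
0.137 231.85 -634.2754264626714
0.137 272.45 -560.3846622615692
0.1394 231.85 -633.4370696794801
0.1394 272.45 -559.9412435111802
0.144 231.85 -631.8302191783634
0.144 272.45 -559.0913575729344
294 L [210 211 206 187 135 103  98  90  82  81] R [ 80  89  96 101 112 154 200 207 209 208 207 208]
295 L [213 213 202 164 110 100  96  86  76  68] R [ 87  83  90  97 101 126 178 205 210 209 211 210]
296 L [205 205 189 130 100  97  95  82  81  97] R [154  93  87  94  99 107 149 201 208 206 206 206]
297 L [201 202 183 117  97  99  93  86 121 177] R [182 121  85  94  97 101 122 175 205 206 207 207]
298 L [201 201 182 117  96  98  95  94 139 202] R [197 166  98  92  97  99 113 161 202 207 208 206]
299 L [203 203 183 119  97  97  95  97 140 204] R [205 183 108  93  96  98 104 149 199 209 209 210]
300 L [205 205 186 126  95  97  98 100 139 200] R [206 191 138  99  98  94  94 139 201 213 214 214]
301 L [206 203 186 120  88  94  98  99 123 176] R [201 184 128  97  97  93  90 136 201 213 215 214]
302 L [208 206 195 157  94  91  96  99 108 142] R [151 141 108  99  97  88  85 137 204 212 212 209]
303 L [210 207 200 177 108  84  92  97 103 114] R [108 106  99  97  92  83  86 142 207 213 210 210]
```

Call:
servo_tool --pt "0.3 0.08 0 0 -0.003 0" --pt "0 0 -0.5 0 0 0" --pt "0 0 -0.5 0 0 0" --pt "0 0 0 0 0 0"

```text
t: 5.67
ee_pos: [0.6249, 0.1227, 0.1401]
tcp_rot: [0.001, 0.391, 0.92, 0.0]
ft_force: [-0.5, 0.3, -2.2]
gripper_width: 0.293
```

```bash
python3 st.py
```

```text
t 5.67 ee [0.6249 0.1227 0.1401] jaw deg 43.94 zaxis [ 1.3e-03 -2.0e-04 -1.0e+00] F [-0.5   0.34 -2.22] T [-0.018  0.017 -0.031] w 0.293 q6 -0.61
```

Call:
servo_tool --pt "0.1 0.05 -0.3 0 0 0" --pt "0 0 -0.5 0 0 0" --pt "0 0 0 0 0 0"

```text
t: 5.92
ee_pos: [0.6256, 0.1231, 0.1309]
tcp_rot: [0.0, 0.391, 0.92, 0.0]
ft_force: [-0.3, 0.3, -2.0]
gripper_width: 0.291
```

```bash
python3 st.py; python3 - <<'E'
from h import *
grab('side','s7'); crop('s7',200,180,330,290,6,'s7c')
E
```

```text
t 5.92 ee [0.6256 0.1231 0.1309] jaw deg 43.93 zaxis [ 8.e-04 -3.e-04 -1.e+00] F [-0.32  0.26 -2.02] T [-0.038  0.051  0.034] w 0.291 q6 -0.61
```

View pics/s7c.png

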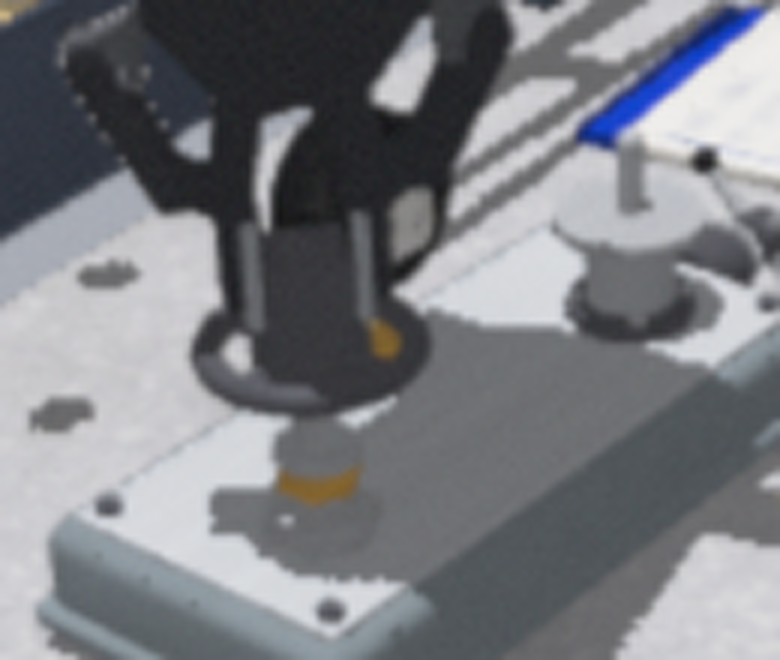

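Call:
servo_tool --pt "0 0 -0.3 0 0 0" --pt "0 0 -0.3 0 0 0" --pt "0 0 0 0 0 0"

```text
t: 6.22
ee_pos: [0.6258, 0.1233, 0.125]
tcp_rot: [0.001, 0.391, 0.92, 0.0]
ft_force: [0.4, -0.3, -2.1]
gripper_width: 0.295
```

```bash
python3 st.py
```

```text
t 6.22 ee [0.6258 0.1233 0.125 ] jaw deg 43.94 zaxis [ 0.0014 -0.     -1.    ] F [ 0.39 -0.35 -2.09] T [0.079 0.018 0.021] w 0.295 q6 -0.61
```

Call:
servo_tool --pt "0 0 -0.4 0 0 0" --pt "0 0 -0.4 0 0 0" --pt "0 0 -0.4 0 0 0" --pt "0 0 0 0 0 0"

```text
t: 6.55
ee_pos: [0.6257, 0.1234, 0.1122]
tcp_rot: [0.001, 0.391, 0.92, 0.0]
ft_force: [0.4, 0.8, -3.1]
gripper_width: 0.293
```

```bash
python3 st.py
```

```text
t 6.55 ee [0.6257 0.1234 0.1122] jaw deg 43.94 zaxis [ 1.5e-03  1.0e-04 -1.0e+00] F [ 0.41  0.82 -3.08] T [ 0.066 -0.167 -0.037] w 0.293 q6 -0.61
```

Call:
servo_tool --pt "0 0 -0.4 0 0 0" --pt "0 0 -0.4 0 0 0" --pt "0 0 -0.2 0 0 0" --pt "0 0 0 0 0 0"

```text
t: 6.88
ee_pos: [0.6258, 0.1234, 0.1014]
tcp_rot: [0.001, 0.391, 0.92, 0.0]
ft_force: [-1.8, 0.3, 0.2]
gripper_width: 0.291
```

```bash
python3 st.py
```

```text
t 6.88 ee [0.6258 0.1234 0.1014] jaw deg 43.94 zaxis [ 1.9e-03  1.0e-04 -1.0e+00] F [-1.77  0.34  0.2 ] T [-0.019  0.174 -0.063] w 0.291 q6 -0.61
```

Near home. I'll press in small steps until contact force shows.

Call:
servo_tool --pt "0 0 -0.15 0 0 0" --pt "0 0 -0.1 0 0 0" --pt "0 0 0 0 0 0"

```text
t: 7.13
ee_pos: [0.6258, 0.1234, 0.101]
tcp_rot: [0.001, 0.391, 0.92, 0.0]
ft_force: [-0.1, 0.6, -5.5]
gripper_width: 0.293
```

```bash
python3 st.py
```

```text
t 7.13 ee [0.6258 0.1234 0.101 ] jaw deg 43.94 zaxis [ 2.2e-03  1.0e-04 -1.0e+00] F [-0.06  0.64 -5.51] T [0.043 0.083 0.045] w 0.293 q6 -0.61
```

Call:
servo_tool --pt "0 0 -0.4 0 0 0" --pt "0 0 -0.4 0 0 0"

```text
t: 7.3
ee_pos: [0.6263, 0.1234, 0.1006]
tcp_rot: [0.002, 0.391, 0.92, 0.001]
ft_force: [-31.3, -4.5, 49.2]
gripper_width: 0.289
```

```bash
python3 st.py; python3 - <<'E'
from h import *
grab('side','s8'); crop('s8',200,180,330,290,6,'s8c')
E
python3 st.py
```

```text
t 7.3 ee [0.6263 0.1234 0.1006] jaw deg 43.95 zaxis [ 4.9e-03  2.0e-04 -1.0e+00] F [-31.34  -4.47  49.21] T [-0.962  5.618  0.013] w 0.289 q6 -0.61
t 7.35 ee [0.6262 0.1234 0.1006] jaw deg 43.95 zaxis [ 4.8e-03  1.0e-04 -1.0e+00] F [-25.43  -4.28  39.93] T [-0.718  4.733 -0.022] w 0.293 q6 -0.61
```

View pics/s8c.png

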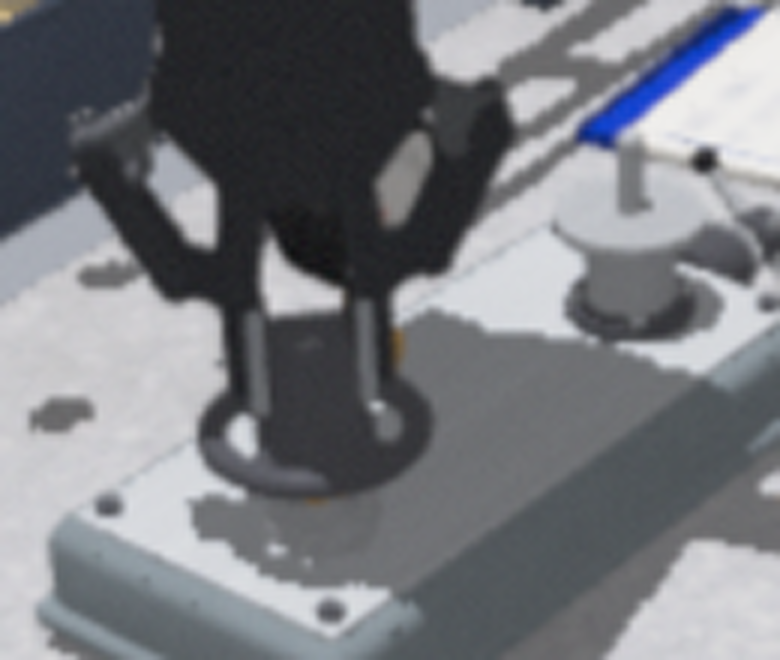

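Call:
servo_tool --pt "0 0 0 0 0 0" --pt "0 0 0 0 0 0"

```text
t: 7.52
ee_pos: [0.6258, 0.1234, 0.1022]
tcp_rot: [0.002, 0.391, 0.92, 0.001]
ft_force: [1.1, -0.3, -4.1]
gripper_width: 0.292
```

Call:
servo_tool --pt "0 0 0 0 0 0" --pt "0 0 0 0 0 0" --pt "0 0 0 0 0 0" --pt "0 0 0 0 0 0" --pt "0 0 0 0 0 0" --fingers 1

```text
t: 7.93
ee_pos: [0.6264, 0.1233, 0.1016]
tcp_rot: [0.003, 0.391, 0.92, 0.001]
ft_force: [0.3, 0.4, -0.1]
gripper_width: 0.976
```

```bash
python3 st.py; python3 - <<'E'
from h import *
grab('side','s9'); crop('s9',200,180,330,290,6,'s9c')
E
```

```text
t 7.93 ee [0.6264 0.1233 0.1016] jaw deg 43.95 zaxis [ 6.3e-03  3.0e-04 -1.0e+00] F [ 0.27  0.39 -0.09] T [0.049 0.012 0.014] w 0.976 q6 -0.61
```

View pics/s9c.png

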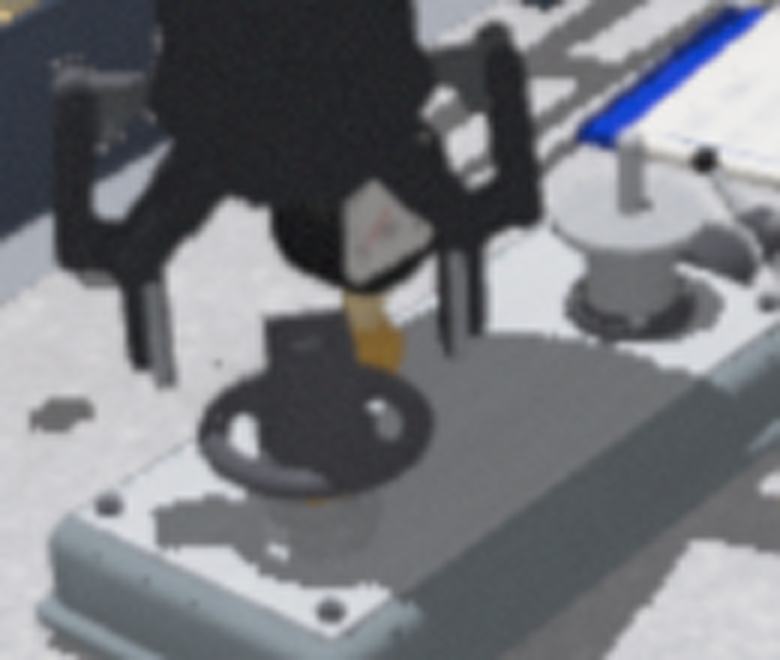

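Call:
servo_tool --pt "0 0 3.5 0 -0.006 0" --pt "0 0 3.5 0 0 0" --pt "-1 -1.5 3 0 0 -0.1" --pt "-2 -3.2 0 0 0 -0.1" --pt "-2 -3.2 0 0 0 -0.1"

```text
t: 8.4
ee_pos: [0.5754, 0.0463, 0.2024]
tcp_rot: [0.003, 0.525, 0.851, 0.002]
ft_force: [0.5, -1.0, -1.3]
gripper_width: 0.999
```

Call:
servo_tool --pt "-2 -3.2 0 0 0 -0.1" --pt "-2 -3.2 0 0 0 -0.1" --pt "-2 -3.2 0 0 0 -0.05" --pt "-2 -3.2 -1 0 0 0" --pt "-2 -3.2 -2 0 0 0"

```text
t: 8.82
ee_pos: [0.4725, -0.118, 0.1778]
tcp_rot: [0.008, 0.634, 0.773, 0.003]
ft_force: [1.0, 0.0, -1.1]
gripper_width: 1.003
```

Call:
servo_tool --pt "-1 -1.5 -1 0 0 0" --pt "0 0 0 0 0 0" --pt "0 0 0 0 0 0"

```text
t: 9.07
ee_pos: [0.4577, -0.1383, 0.1647]
tcp_rot: [0.007, 0.636, 0.771, 0.002]
ft_force: [1.7, 0.3, 0.2]
gripper_width: 0.999
```

```bash
python3 st.py; python3 - <<'E'
from h import *
f=grab('side','s10'); crop('s10',200,180,330,290,6,'s10c')
w=cloud(f);X,Y,Z=np.moveaxis(w,-1,0)
m=(np.hypot(X-.623,Y-.123)<.02)&(Z>.115); print('boss top',np.median(Z[m]),m.sum(),w[m].mean(0)); z0=Z[m]
print(np.percentile(z0,[50,70,80,90,95]))
m=(np.hypot(X-.623,Y-.123)>.028)&(np.hypot(X-.623,Y-.123)<.04)&(Z>.08)&(Z<.115); print('rim',np.percentile(Z[m],[30,50,70]))
f=load('side0');w=cloud(f);X,Y,Z=np.moveaxis(w,-1,0)
m=(np.hypot(X-.448,Y-.061)<.02)&(Z>.03); print('orig boss top',np.percentile(Z[m],[50,70,80,90,95]))
m=(np.hypot(X-.448,Y-.061)>.028)&(np.hypot(X-.448,Y-.061)<.04)&(Z>.004)&(Z<.03);print('orig rim',np.percentile(Z[m],[30,50,70]))
E
```

```text
t 9.07 ee [ 0.4577 -0.1383  0.1647] jaw deg 10.95 zaxis [ 0.0144 -0.0059 -0.9999] F [1.66 0.26 0.22] T [-0.026 -0.017  0.025] w 0.999 q6 -0.54
boss top 0.12396501054251718 183 [0.62082411 0.12578392 0.12314727]
[0.12396501 0.12607126 0.1265476  0.12686479 0.12739044]
rim [0.09364686 0.09518712 0.09595482]
orig boss top [0.03942163 0.04105612 0.04159587 0.04235962 0.04267489]
orig rim [0.0089334  0.01018966 0.01113973]
```

View pics/s10c.png

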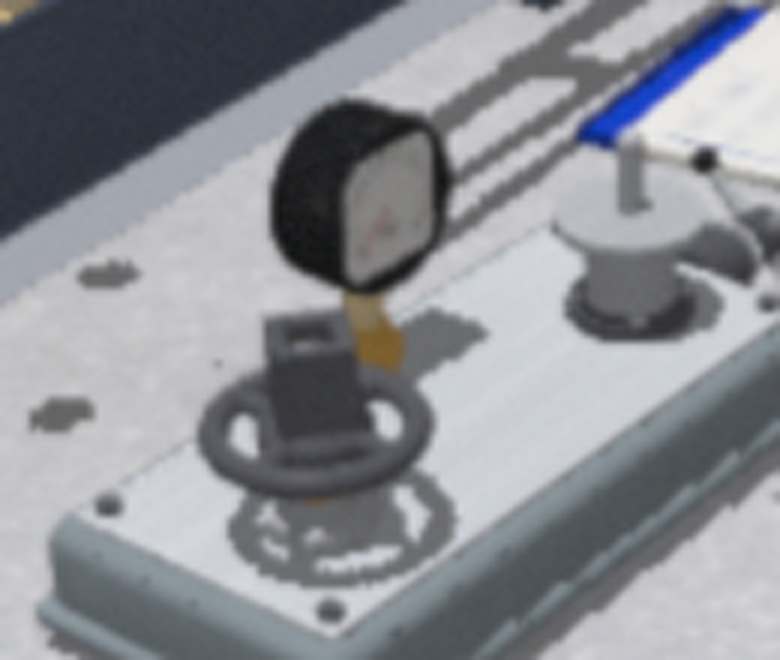

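Call:
servo_tool --pt "-1.2 -1.8 -2 0.006 0.014 0" --pt "-1.1 -1.8 -2 0 0 0" --pt "0 0 -2 0 0 0" --pt "0 0 0 0 0 0" --pt "0 0 0 0 0 0"

```text
t: 9.53
ee_pos: [0.4383, -0.1722, 0.1068]
tcp_rot: [0.002, 0.634, 0.773, 0.001]
ft_force: [-0.1, -0.1, 0.4]
gripper_width: 1.003
```

```bash
python3 st.py; python3 - <<'E'
from h import *
f=grab('side','s11'); crop('s11',340,150,470,260,6,'s11c')
E
```

```text
t 9.53 ee [ 0.4383 -0.1722  0.1068] jaw deg 11.31 zaxis [ 4.9e-03 -7.0e-04 -1.0e+00] F [-0.13 -0.09  0.43] T [0.006 0.003 0.05 ] w 1.003 q6 -0.63
```

View pics/s11c.png

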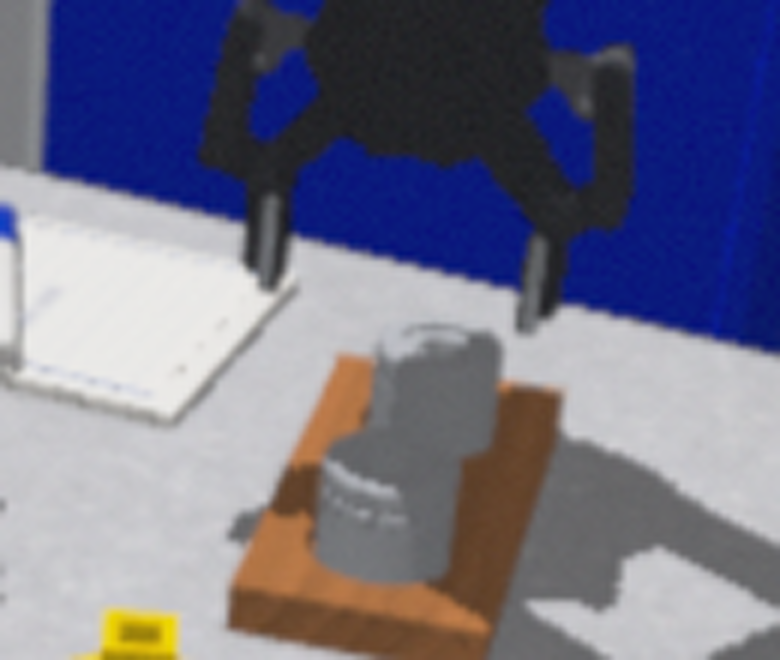

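Call:
servo_tool --pt "-0.33 -0.18 -1.8 0 0.005 0" --pt "0 0 -2 0 0 0" --pt "0 0 -2 0 0 0" --pt "0 0 -1 0 0 0" --pt "0 0 0 0 0 0"

```text
t: 10.0
ee_pos: [0.4406, -0.172, 0.0447]
tcp_rot: [0.005, 0.632, 0.775, 0.001]
ft_force: [0.2, -0.6, 0.3]
gripper_width: 1.002
```

```bash
python3 st.py
```

```text
t 10.0 ee [ 0.4406 -0.172   0.0447] jaw deg 11.63 zaxis [ 0.0088 -0.0042 -1.    ] F [ 0.22 -0.6   0.29] T [0.005 0.036 0.028] w 1.002 q6 -0.63
```

Call:
servo_tool --pt "-0.55 -0.2 -0.7 0.004 0.009 0" --pt "0 0 -0.7 0 0 0" --pt "0 0 0 0 0 0" --pt "0 0 0 0 0 0"

```text
t: 10.33
ee_pos: [0.4367, -0.1741, 0.0334]
tcp_rot: [0.001, 0.631, 0.776, 0.0]
ft_force: [-1.0, 0.2, 0.2]
gripper_width: 1.002
```

```bash
python3 st.py; python3 - <<'E'
from h import *
f=grab('side','s12'); crop('s12',340,150,470,260,6,'s12c')
E
```

```text
t 10.33 ee [ 0.4367 -0.1741  0.0334] jaw deg 11.73 zaxis [ 0.0022 -0.0012 -1.    ] F [-1.03  0.21  0.22] T [-0.038 -0.019 -0.038] w 1.002 q6 -0.64
```

View pics/s12c.png

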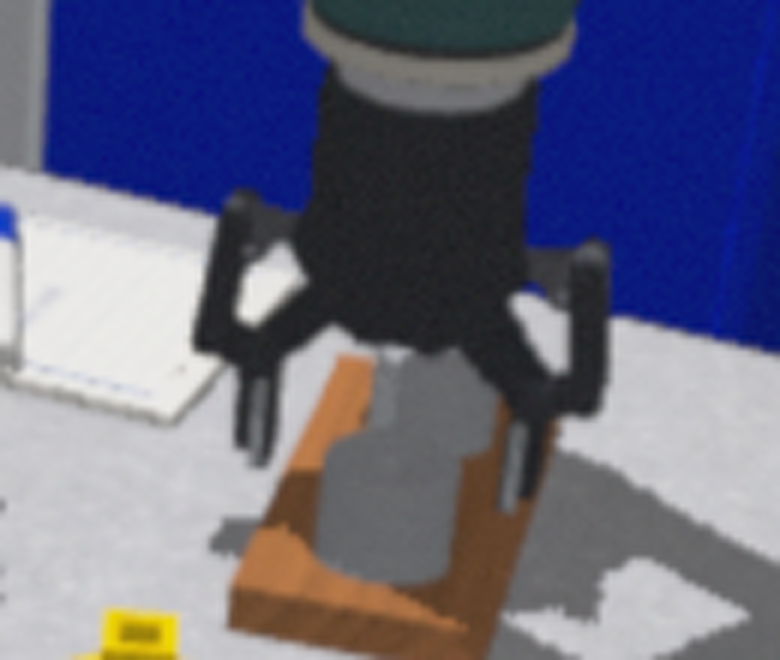

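Call:
servo_tool --pt "-0.2 0 -0.5 0.001 0.003 0" --pt "0 0 -0.5 0 0 0" --pt "0 0 0 0 0 0"

```text
t: 10.63
ee_pos: [0.4351, -0.1745, 0.0238]
tcp_rot: [0.001, 0.631, 0.776, -0.0]
ft_force: [0.3, -0.1, -0.5]
gripper_width: 0.997
```

Call:
servo_tool --pt "0 0 0 0 0 0" --pt "0 0 0 0 0 0" --pt "0 0 0 0 0 0" --pt "0 0 0 0 0 0" --pt "0 0 0 0 0 0" --fingers 0 --grip_force 50

```text
t: 11.05
ee_pos: [0.4351, -0.1746, 0.024]
tcp_rot: [0.001, 0.631, 0.776, -0.0]
ft_force: [0.1, -0.5, -3.5]
gripper_width: 0.57
```

Call:
servo_tool --pt "0 0 0 0 0 0" --pt "0 0 0 0 0 0" --pt "0 0 0 0 0 0"

```text
t: 11.3
ee_pos: [0.4351, -0.1745, 0.0239]
tcp_rot: [0.001, 0.631, 0.776, -0.0]
ft_force: [-0.2, -0.0, 0.4]
gripper_width: 0.573
```

```bash
python3 st.py; python3 - <<'E'
from h import *
f=grab('side','s13'); crop('s13',340,150,470,260,6,'s13c')
E
```

```text
t 11.3 ee [ 0.4351 -0.1745  0.0239] jaw deg 11.71 zaxis [ 6.e-04 -1.e-03 -1.e+00] F [-0.23 -0.04  0.37] T [-0.064  0.084 -0.056] w 0.573 q6 -0.64
```

View pics/s13c.png

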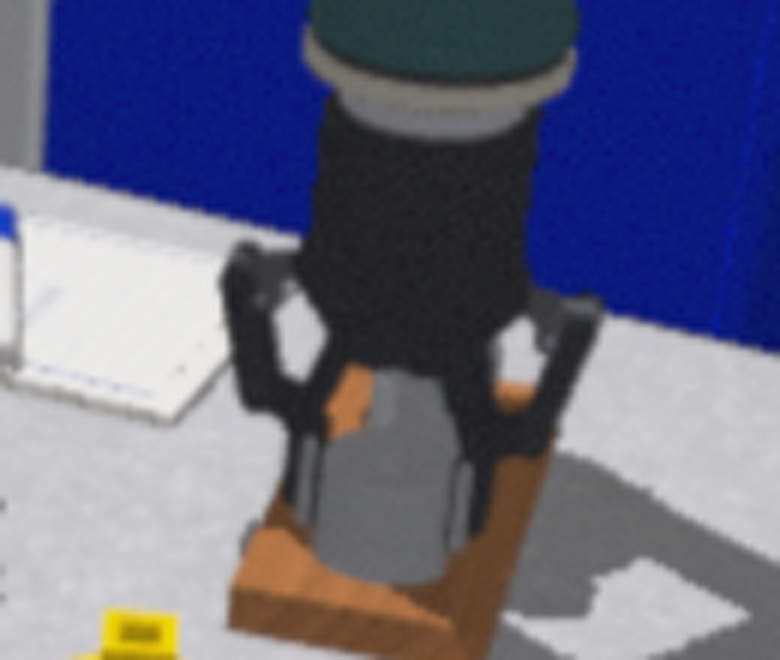

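Call:
servo_tool --pt "0 0 1.5 0 0 0" --pt "0 0 2 0 0 0" --pt "0 0 2 0 0 0" --pt "0 0 0 0 0 0" --pt "0 0 0 0 0 0"

```text
t: 11.77
ee_pos: [0.4334, -0.1736, 0.0781]
tcp_rot: [-0.002, 0.631, 0.776, -0.001]
ft_force: [0.5, 0.3, -4.3]
gripper_width: 0.573
```

```bash
cat > weigh.py <<'E'
from h import *
import sys
L=[]
for i in range(int(sys.argv[1])):
    robot.grab_frame('side'); s=robot.state(); L.append(np.r_[s['ft_force'],s['torque'],s['joint_efforts'][1:3],s['qd'][1:3]])
L=np.array(L); print('Fz',L[:,2].round(2)); print('mean',L.mean(0).round(3),'sem',(L.std(0)/len(L)**.5).round(3))
E
python3 weigh.py 10; python3 st.py
```

```text
Fz [-2.95 -3.33 -3.59 -4.38 -3.11 -2.58 -3.13 -3.04 -3.07 -2.02]
mean [ 3.5000e-02 -4.1000e-02 -3.1200e+00 -4.0000e-03 -1.3000e-02  1.0000e-03
 -3.9153e+01 -6.1830e+01  2.0000e-03  0.0000e+00] sem [0.204 0.139 0.184 0.013 0.009 0.007 0.184 0.235 0.002 0.002]
t 12.27 ee [ 0.4333 -0.1737  0.0781] jaw deg 11.71 zaxis [-0.0043  0.0014 -1.    ] F [-0.69 -0.35 -2.02] T [ 0.018 -0.012  0.014] w 0.574 q6 -0.64
```

Call:
servo_tool --pt "0 -0.05 -1.5 -0.001 -0.003 0" --pt "0 0 -1.5 0 0 0" --pt "0 0 -0.5 0 0 0" --pt "0 0 0 0 0 0"

```text
t: 12.6
ee_pos: [0.4337, -0.1744, 0.0425]
tcp_rot: [0.0, 0.631, 0.776, -0.0]
ft_force: [-0.2, 0.6, -4.0]
gripper_width: 0.571
```

```bash
python3 st.py
```

```text
t 12.6 ee [ 0.4337 -0.1744  0.0425] jaw deg 11.71 zaxis [ 1.e-04 -3.e-04 -1.e+00] F [-0.2   0.56 -4.03] T [-0.009  0.016  0.117] w 0.571 q6 -0.64
```

Bottom at about 30 mm; x is 1.4 mm off, so I'll correct it and lower to the seat floor.

Call:
servo_tool --pt "0.12 0 -0.6 0 0 0" --pt "0 0 -0.6 0 0 0" --pt "0 0 -0.4 0 0 0" --pt "0 0 -0.2 0 0 0" --pt "0 0 0 0 0 0"

```text
t: 13.02
ee_pos: [0.4356, -0.1746, 0.0243]
tcp_rot: [0.001, 0.631, 0.776, 0.0]
ft_force: [-0.1, -0.3, -4.2]
gripper_width: 0.567
```

```bash
python3 st.py
```

```text
t 13.02 ee [ 0.4356 -0.1746  0.0243] jaw deg 11.71 zaxis [ 1.1e-03 -7.0e-04 -1.0e+00] F [-0.14 -0.3  -4.16] T [0.026 0.016 0.027] w 0.567 q6 -0.64
```

Call:
servo_tool --pt "0 0 -0.06 0 0 0" --pt "0 0 0 0 0 0"

```text
t: 13.18
ee_pos: [0.4359, -0.1747, 0.0242]
tcp_rot: [0.001, 0.631, 0.776, 0.0]
ft_force: [-0.2, 0.5, -3.5]
gripper_width: 0.569
```

Call:
servo_tool --pt "0 0 0 0 0 0" --pt "0 0 0 0 0 0" --pt "0 0 0 0 0 0" --pt "0 0 0 0 0 0" --pt "0 0 0 0 0 0" --fingers 1

```text
t: 13.6
ee_pos: [0.437, -0.1752, 0.026]
tcp_rot: [0.003, 0.631, 0.776, 0.001]
ft_force: [0.6, 0.5, 0.2]
gripper_width: 0.999
```

Call:
servo_tool --pt "0 0 2 0 0 0" --pt "0 0 2.5 0 0 0" --pt "0 0 2.5 0 0 0" --pt "0 -0.5 1 0 0 0" --pt "0 0 0 0 0 0"

```text
t: 14.02
ee_pos: [0.4359, -0.18, 0.108]
tcp_rot: [0.001, 0.631, 0.776, 0.0]
ft_force: [0.1, 1.1, -0.2]
gripper_width: 0.996
```

```bash
python3 st.py;  python3 - <<'E'
from h import *
f=grab('side','s14'); crop('s14',340,150,470,260,6,'s14c')
w=cloud(f);X,Y,Z=np.moveaxis(w,-1,0)
for t,x,y in(('s14',.432,-.175),('side0',.432,-.175)):
    w=cloud(load(t));X,Y,Z=np.moveaxis(w,-1,0); m=(np.hypot(X-x,Y-y)<.04)&(Z>.045)&(Z<.07); print(t,np.percentile(Z[m],[50,70,90]))
E
```

```text
t 14.02 ee [ 0.4359 -0.18    0.108 ] jaw deg 11.73 zaxis [ 0.0025 -0.0015 -1.    ] F [ 0.06  1.12 -0.25] T [-0.017 -0.01   0.031] w 0.996 q6 -0.65
s14 [0.05679877 0.05822063 0.05920068]
side0 [0.05697293 0.0581538  0.05941792]
```

View pics/s14c.png

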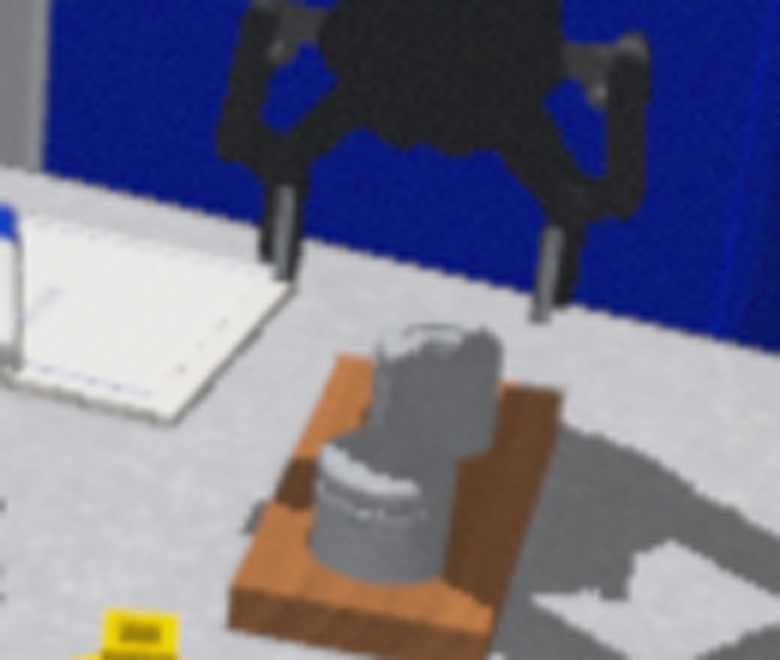

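Call:
servo_tool --pt "0.6 -3 0 0.001 0.002 0" --pt "0.7 -3 0 0 0 0" --pt "0.5 -2.6 -1 0 0 0" --pt "0 0 0 0 0 0" --pt "0 0 0 0 0 0"

```text
t: 14.48
ee_pos: [0.4528, -0.2682, 0.09]
tcp_rot: [-0.002, 0.631, 0.776, -0.0]
ft_force: [0.1, 0.7, 0.7]
gripper_width: 0.996
```

```bash
python3 st.py; python3 weigh.py 4
```

```text
t 14.48 ee [ 0.4528 -0.2682  0.09  ] jaw deg 11.78 zaxis [-0.0035  0.0028 -1.    ] F [0.12 0.66 0.74] T [-0.033 -0.034  0.022] w 0.996 q6 -0.79
Fz [-0.48  0.52  0.93 -0.12]
mean [-3.2700e-01  4.1000e-02  2.1100e-01 -9.0000e-03  1.7000e-02  1.8000e-02
 -4.7906e+01 -6.0813e+01 -1.9000e-02 -2.0000e-03] sem [0.092 0.335 0.274 0.019 0.016 0.006 0.879 0.798 0.003 0.003]
```

Call:
servo_tool --pt "0 -0.35 -1.8 -0.002 -0.002 0" --pt "0 0 -1.8 0 0 0" --pt "0 0 -1 0 0 0" --pt "0 0 0 0 0 0" --pt "0 0 0 0 0 0"

```text
t: 15.1
ee_pos: [0.454, -0.2679, 0.0461]
tcp_rot: [0.002, 0.629, 0.778, 0.0]
ft_force: [0.1, -0.0, 0.1]
gripper_width: 1.0
```

```bash
python3 st.py
```

```text
t 15.1 ee [ 0.454  -0.2679  0.0461] jaw deg 12.1 zaxis [ 0.0038 -0.0024 -1.    ] F [ 0.08 -0.04  0.08] T [-0.008 -0.042 -0.017] w 1.0 q6 -0.79
```

Call:
servo_tool --pt "0.05 -0.42 -0.6 0.002 0.004 0" --pt "0 0 -0.8 0 0 0" --pt "0 0 -0.7 0 0 0" --pt "0 0 0 0 0 0" --pt "0 0 0 0 0 0"

```text
t: 15.52
ee_pos: [0.4556, -0.2726, 0.0256]
tcp_rot: [0.001, 0.628, 0.778, -0.0]
ft_force: [-0.5, -0.6, -0.0]
gripper_width: 0.997
```

```bash
python3 st.py
```

```text
t 15.52 ee [ 0.4556 -0.2726  0.0256] jaw deg 12.15 zaxis [ 0.002  -0.0018 -1.    ] F [-0.46 -0.63 -0.  ] T [-0.013  0.063 -0.016] w 0.997 q6 -0.8
```

Call:
servo_tool --pt "-0.1 0.05 -0.15 0.002 0.002 0" --pt "0 0 0 0 0 0" --pt "0 0 0 0 0 0"

```text
t: 15.77
ee_pos: [0.4546, -0.2722, 0.0242]
tcp_rot: [-0.0, 0.628, 0.778, 0.0]
ft_force: [0.0, 0.8, 0.4]
gripper_width: 1.0
```

Call:
servo_tool --pt "0 0 0 0 0 0" --pt "0 0 0 0 0 0" --pt "0 0 0 0 0 0" --pt "0 0 0 0 0 0" --pt "0 0 0 0 0 0" --fingers 0 --grip_force 60

```text
t: 16.18
ee_pos: [0.4547, -0.2724, 0.0253]
tcp_rot: [0.0, 0.628, 0.778, -0.0]
ft_force: [0.9, -0.5, -4.2]
gripper_width: 0.572
```

Call:
servo_tool --pt "0 0 0 0 0 0" --pt "0 0 0 0 0 0" --pt "0 0 0 0 0 0"

```text
t: 16.43
ee_pos: [0.4547, -0.2724, 0.0253]
tcp_rot: [0.0, 0.628, 0.778, -0.0]
ft_force: [-0.5, -0.8, 1.2]
gripper_width: 0.572
```

```bash
python3 st.py
```

```text
t 16.43 ee [ 0.4547 -0.2724  0.0253] jaw deg 12.14 zaxis [ 5.e-04 -5.e-04 -1.e+00] F [-0.53 -0.76  1.2 ] T [-0.034  0.148  0.054] w 0.572 q6 -0.8
```

Call:
servo_tool --pt "0 0 1.5 0 0 0" --pt "0 0 2 0 0 0" --pt "0 0 2 0 0 0" --pt "0 0 0 0 0 0" --pt "0 0 0 0 0 0"

```text
t: 16.85
ee_pos: [0.4523, -0.2707, 0.0774]
tcp_rot: [-0.004, 0.628, 0.778, -0.0]
ft_force: [0.1, 0.8, -6.1]
gripper_width: 0.566
```

```bash
python3 weigh.py 10; python3 st.py
```

```text
Fz [-5.1  -6.45 -6.74 -5.94 -6.42 -6.46 -5.89 -6.46 -6.37 -6.63]
mean [ 6.6000e-02 -1.6600e-01 -6.2460e+00  1.0000e-03 -1.4000e-02 -4.0000e-03
 -5.2642e+01 -6.2908e+01  1.0000e-03 -1.0000e-03] sem [0.121 0.112 0.145 0.007 0.01  0.006 0.175 0.192 0.001 0.001]
t 17.35 ee [ 0.4525 -0.2708  0.0778] jaw deg 12.14 zaxis [-0.0059  0.0039 -1.    ] F [ 0.46 -0.45 -6.63] T [-0.029 -0.053 -0.027] w 0.574 q6 -0.8
```

Call:
servo_tool --pt "0 0 3 -0.004 -0.006 0" --pt "0 0 3.5 0 0 0" --pt "0 0 3.5 0 0 0" --pt "2 2.7 1 0 0 0" --pt "2 2.7 0 0 0 0"

```text
t: 17.77
ee_pos: [0.4891, -0.218, 0.1902]
tcp_rot: [-0.002, 0.631, 0.776, -0.001]
ft_force: [1.0, -0.4, -7.6]
gripper_width: 0.57
```

Call:
servo_tool --pt "2 2.7 0 0 0 0" --pt "2 2.7 0 0 0 0" --pt "2 2.7 0 0 0 0" --pt "2 2.7 0 0 0 0" --pt "1.5 2 0 0 0 0"

```text
t: 18.18
ee_pos: [0.5885, -0.0834, 0.1932]
tcp_rot: [0.001, 0.632, 0.775, 0.0]
ft_force: [0.1, 0.6, -5.6]
gripper_width: 0.571
```

Call:
servo_tool --pt "0 0 0 0 0 0" --pt "0 0 0 0 0 0"

```text
t: 18.35
ee_pos: [0.5908, -0.0789, 0.1923]
tcp_rot: [-0.0, 0.63, 0.777, 0.001]
ft_force: [0.0, 0.4, -5.6]
gripper_width: 0.573
```

```bash
python3 st.py
```

```text
t 18.35 ee [ 0.5908 -0.0789  0.1923] jaw deg 11.93 zaxis [ 6.e-04  1.e-03 -1.e+00] F [ 0.04  0.44 -5.57] T [-0.054  0.057 -0.038] w 0.573 q6 -0.38
```

Need (+2.42, +3.25, −1.9).

Call:
servo_tool --pt "0.9 1.2 -0.6 0 0 0" --pt "0.9 1.2 -0.6 0 0 0" --pt "0.5 0.7 -0.6 0 0 0" --pt "0 0 0 0 0 0" --pt "0 0 0 0 0 0"

```text
t: 18.77
ee_pos: [0.6149, -0.0466, 0.1718]
tcp_rot: [-0.0, 0.63, 0.776, 0.0]
ft_force: [-1.1, -0.8, -5.4]
gripper_width: 0.57
```

```bash
python3 st.py; python3 - <<'E'
from h import *
f=grab('side','s15'); crop('s15',255,140,365,240,7,'s15c'); grab('top','t15')
E
```

```text
t 18.77 ee [ 0.6149 -0.0466  0.1718] jaw deg 11.85 zaxis [-6.e-04  9.e-04 -1.e+00] F [-1.1  -0.82 -5.35] T [ 0.017 -0.005 -0.026] w 0.57 q6 -0.32
```

View pics/s15c.png

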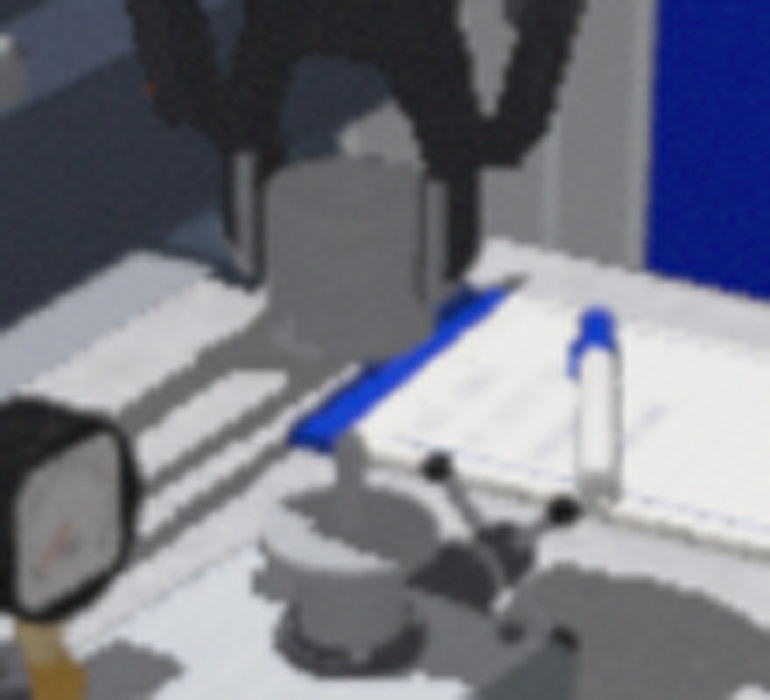

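View pics/t15.png

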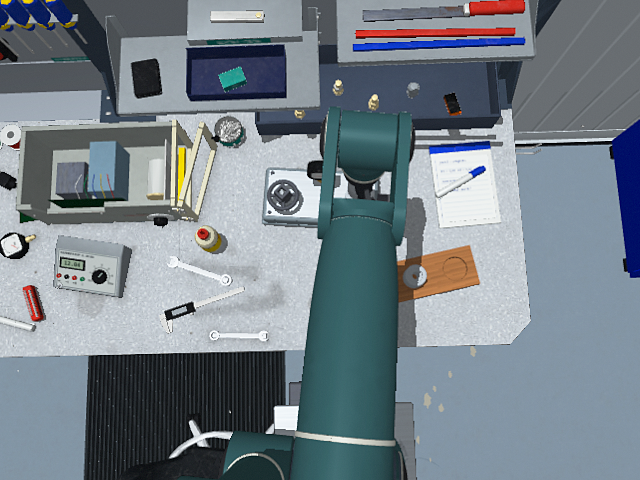

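```bash
python3 - <<'E'
from h import *
from scipy.optimize import least_squares
f=load('s15');w=cloud(f);g=f['pixels'].astype(int);X,Y,Z=np.moveaxis(w,-1,0)
r=f['world_from_camera'][:2,0]; r/=np.linalg.norm(r); d=np.array([-r[1],r[0]])
def fit(P,R,c0):
    q=least_squares(lambda c:(np.hypot(*(P[:,:2]-c).T)-R)*1000,c0,loss='soft_l1').x; return q
sat=g.max(2)-g.min(2)
m=(np.hypot(X-.613,Y+.046)<.032)&(Z>.162)&(Z<.19)&(sat<15)&(g.mean(2)>70)
W=fit(w[m],.025,[.613,-.046]); print('weight',W,m.sum(),w[m][:,2].min(),w[m][:,2].max())
m=(np.hypot(X-.613,Y+.046)<.032)&(Z>.13)&(Z<.21)&(sat<15)&(g.mean(2)>70); print('z pct',np.percentile(Z[m],[1,5,95,99]))
m=(np.hypot(X-.613,Y+.046)<.012)&(Z>.1)&(Z<.122); Pp=fit(w[m],.005,[.613,-.046]); print('post',Pp,m.sum())
f0=load('side0');w0=cloud(f0);X,Y,Z=np.moveaxis(w0,-1,0)
m=(np.hypot(X-.613,Y+.046)<.012)&(Z>.1)&(Z<.122); Pp=fit(w0[m],.005,[.613,-.046]); print('post0',Pp,m.sum())
print('diff',(W-Pp)*1000,'lat',(W-Pp)@r*1000,'depth',(W-Pp)@d*1000)
g0=g.mean(2).astype(int)
for v in (172,176,180,184,188): print(v,'L',g0[v,288:300],'R',g0[v,310:322])
for v in (203,205,207,209): print(v,g0[v,298:314])
E
```

```text
weight [ 0.61284506 -0.04780479] 312 0.16202192818260402 0.18999177753439844
z pct [0.16219271 0.16496832 0.20559068 0.20737613]
post [ 0.6132008  -0.04692087] 47
post0 [ 0.6127895 -0.0471231] 45
diff [ 0.05555339 -0.68168337] lat 0.29824734210318965 depth 0.6154891684608423
172 L [ 58  89  92  65  66  98 101 101 101 105 104 105] R [102 103 102 102  92  77  99  96  73  42  38  36]
176 L [ 94 105  94  67  64  96 100 101 104 103 103 102] R [105 102 102  97  84  75  97  97  76  41  38  40]
180 L [ 80  75  60  62  90 111 102 101 101 102 103 103] R [103 103 101  96  82  83  99  97  85  76  76  98]
184 L [194 194 193 178 137 110 102 102 104 103 103 105] R [102 104 105 102 102  98  95  81  59  54  64  80]
188 L [112 108 105 104 105 108 116 118 115 107 106 106] R [104 103 103 101 102 106 104  98  99 122 169 220]
203 [ 84  77  66  65  87 103 110 113 135 193 228 230 230 227 224 215]
205 [189 183 172 165 138 107 105 107 111 132 165 176 185 194 203 211]
207 [199 200 203 204 184 117 105 107 120 154 181 186 183 175 173 158]
209 [187 170 164 155 135 108 106 106 112 132 155 156 162 181 190 195]
```

Call:
servo_tool --pt "0 0 0 0 0 0" --pt "0 0 0 0 0 0" --pt "0 0 0 0 0 0" --pt "0 0 0 0 0 0" --pt "0 0 0 0 0 0"

```text
t: 19.28
ee_pos: [0.6143, -0.0487, 0.1733]
tcp_rot: [0.0, 0.631, 0.776, 0.0]
ft_force: [0.2, -1.1, -6.6]
gripper_width: 0.567
```

```bash
python3 st.py; python3 - <<'E'
from h import *
f=grab('side','s16'); crop('s16',200,120,460,320,3,'s16c'); print(robot.state()['qd'].round(4))
E
```

```text
t 19.28 ee [ 0.6143 -0.0487  0.1733] jaw deg 11.71 zaxis [ 1.2e-03  3.0e-04 -1.0e+00] F [ 0.22 -1.07 -6.64] T [ 0.041 -0.022 -0.002] w 0.567 q6 -0.33
[ 0.0009  0.0031  0.0021  0.0024 -0.0017  0.0018]
```

View pics/s16c.png

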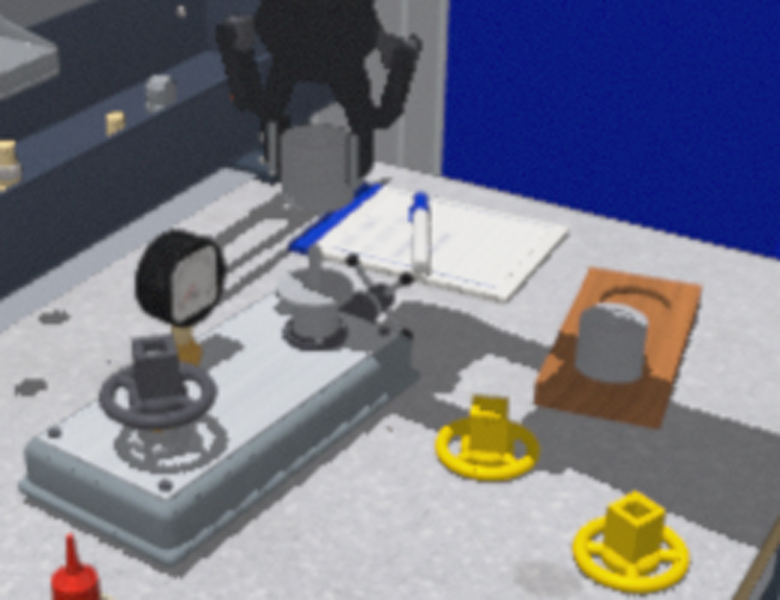

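Call:
servo_tool --pt "0.06 0.24 0 0 0 0" --pt "0 0 0 0 0 0"

```text
t: 19.5
ee_pos: [0.6149, -0.0463, 0.1736]
tcp_rot: [0.001, 0.631, 0.775, 0.001]
ft_force: [0.3, 0.7, -5.8]
gripper_width: 0.568
```

```bash
python3 st.py; python3 weigh.py 6;  python3 st.py
```

```text
t 19.5 ee [ 0.6149 -0.0463  0.1736] jaw deg 11.69 zaxis [ 1.5e-03  3.0e-04 -1.0e+00] F [ 0.3   0.7  -5.81] T [-0.041 -0.046  0.022] w 0.568 q6 -0.32
Fz [-4.85 -6.14 -6.22 -6.17 -5.32 -6.32]
mean [-7.6000e-02 -7.7000e-02 -5.8370e+00 -9.0000e-03  1.0000e-03 -4.0000e-03
 -6.6871e+01 -6.5980e+01  1.0000e-03 -0.0000e+00] sem [0.204 0.35  0.224 0.007 0.01  0.013 0.02  0.014 0.    0.   ]
t 19.8 ee [ 0.6148 -0.0466  0.1735] jaw deg 11.69 zaxis [ 1.3e-03  1.0e-04 -1.0e+00] F [-0.96 -0.48 -6.32] T [ 0.016 -0.009  0.01 ] w 0.569 q6 -0.32
```

The arm is steady and on target, so I'm handing it in.

```bash
python3 -c "
from station import robot
print(robot.sign_off())"; python3 st.py
```

```text
the job is handed in; nothing more can be done
None
the job is handed in; nothing more can be done
```

The handwheel is home on the valve stem, the lighter weight is back in its seat, and the arm is holding the heavier one over the pan's post. I handed the job in at about 19.8 s; no verdict is reported.

- **Handwheel:** I pressed the dark handwheel down with about 49 N until it stopped on the collar, then let go of it. In the side camera's depth reading, boss and rim sat about 85 mm above where they had lain on the worktop, which is the fully home height.
- **Weighing:** The +y weight pulled about 3.1 N (0.32 kg) and the −y weight about 6.2 N (0.64 kg). The lighter one stands back in its +y seat, with its top at the same height as at the start.
- **Final hold:** The heavier weight is level to about 0.1°, with its underside about 36 mm above the post tip. The side camera put it within about 0.7 mm of the post's axis.
- **Drift:** While I waited, the arm drifted 2 mm in y. I corrected that and it then held still, with the tool back within 0.1 mm of its position in that picture; I did not repeat the camera check afterwards.
- **Bystanders:** I never touched the oil bottle, calliper, spanner or yellow wheels. They look undisturbed in the last pictures. The top view's picture is from just before the final correction.

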